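# Make up the dispatch tray

## Robot

A 6-joint arm with a two-finger parallel gripper is mounted at the origin on a cart in front of the work surface, level with it; the furniture and walls round the work are solid. World frame = base frame: x ahead of the robot, y to its left, z up, the work surface at z = 0. Lengths are in mm, angles in rad, forces in N, time in s.
With the tool pointing down it reaches from about 275 to 725 mm from the base axis. Payload 15.9 kg.
Tool frame: the origin (TCP) lies between the finger pads; the fingertips stand 8 mm ahead of it and the grasp point (between the pads) lies 11 mm behind it; z points along the fingers, y is the direction in which the jaws open and shut (so a half turn about z gives the same grasp; the last joint's range is limited). The gripper opens to 85 mm and grips with 20 to 120 N. Pads are 22 mm wide; open, the fingers measure 114 mm over their backs; the gripper's body (76 mm by 85 mm) begins 54 mm behind the grasp point. The pads swing forward as they close: fully open they stand 13 mm farther back than shut.
Start: joints at [1.335, 0.213, -0.034, 1.323, 0, 1.571], TCP at [116.805, 486.15, 201.806] pointing down, gripper open.
Joint ranges: [-2.98, 2.98], [-0.74, 1.72], [-1.14, 1.35], [-2.1, 2.04], [-1.57, 1.44], [-3.14, 3.14]. Speed limits (rad/s): [1.89, 1.89, 2.39, 2.57, 3.14, 3.14].

## Interface

Orientations are given as a 3x3 rotation matrix whose columns are the frame's x, y, z axes.
In Python, from cell import * gives the robot as it stands.
- The arm moves only by the tool arm_command, never from a script. Its argument "moves" is one flat list of numbers, 7 for each row, row after row: the gripper's target within -1 to 1 (shut at 1, half-way at 0, fully open at -1), then the shift along the tool's x, y, z in mm, then the turn, a rotation vector about the tool's x, y, z in degrees. In form: [grip, x, y, z, rx, ry, rz, grip, x, y, z, rx, ry, rz, ...]. A call has exactly 10 rows; each row shifts and turns the commanded pose from where the row before left it, along the tool's axes as they then stand; what a row does not reach is not made up. A row lasts 1/10 s, in which the tool goes at most 50 mm and 8.59 degrees, less where a joint would pass 70% of its speed; a pose out of reach is approached as far as the arm can. A call is refused whole if a number of a shift passes 50 or a number of a turn 8.59, either way. A call with a gripper value outside its range is refused whole. The fingers move at their own pace and stop on an object; "force" is the grip in N (left out, the last holds). Time passes only in rows, so rows that do not move let the fingers close, or fill a call up. It gives the time, the measured TCP pose, the force and the opening at its end, in the units of the state.
- state(): the state, without advancing time (a new reading comes with each control period).
- read_camera(name): name is "side" or "top"; returns a dict with "color" (480x640x3 uint8, red, green, blue), "depth" (480x640 float32, mm along the optical axis (not along the pixel's ray), 0 where there is no reading), "mtx" (3x3 intrinsics, pixels), "dist" ([k1, k2, p1, p2, k3] as OpenCV has them; the pictures are not rectified), "world_from_camera" (4x4, takes a point from camera to world coordinates). Camera axes: x right, y up, looking along -z (the intrinsics and any distortion apply to the point x, -y, -z); pixel columns grow to the right and rows downward; lengths in mm; the calibration is good to about 2 mm. A picture is of the moment at which its call begins.
- finish_job(): hands the job in, once; it reports no verdict.
Trained networks look in the newest picture that a camera, given by its name, has taken for a name from the list of things; names that differ only in an ending like _2 or _b are one class to them, and where a whole thing is asked for, a point or a joint stands for the part that bears it (a point fixed in the world has none). Each returns a list of dicts, best first, with "score" (0 to 1); they miss things now and then, are a little off and sometimes report something else, mostly with a low value. They report only what shows in the picture. A call takes as long as a camera call.
- spot_in(camera, query): "uv" ([column, row] in pixels, amid what is visible of it).
- cut_out(camera, query): "mask" (480x640 bool, what is visible of it) and "uv" ([column, row] in pixels, amid what is visible of it).
- landmark_of(camera, query): "uv" ([column, row] in pixels: a listed point, or the origin of a listed thing).
The state is a dict: "time": time; "q": joint angles; "dq": joint speeds; "tau": joint torques, N m; "position": TCP position; "tool_rot": TCP orientation; "contact_force": force on the tool from outside, world axes, zero at the start; "ft_torque": the same for the moment, N m; "opening": opening from 0.0 (shut) to 1.0 (fully open).
Only numpy, scipy, OpenCV 4.12 (cv2) and the standard library are available. Lean on these libraries where they do the work, as an engineer would, in place of code of your own. Each camera call takes 0.05 s, during which the arm holds its last target.

## Task

Make up the dispatch tray: lay the loose red-, yellow- and dark-purple-capped tubes each into the cradle of its own cap colour, bottom end towards the robot and cap end away from it, and stand the small white-capped vial upright in the white cup. The vial sits sunk in the cooling block, so press the block's blue lever fully down to raise it first. Leave the look-alike tube with the pale lilac cap where it lies.

Things in the scene. Friction and masses are not known exactly. Their poses are not given: they have to be found in the camera images.
- loose_red: capped sample tube with a red cap, 109 mm long, lying loose on the worktop: clear body 12 mm across over the first 88 mm, then the cap, 16 mm across. Origin: on its axis at the rounded bottom end, about 6 mm above the worktop; own z axis: along the tube from bottom to cap (horizontal as it lies). Grasp from above across the body, 46 mm from the bottom end. Weighs about 15 g.
- loose_yellow: capped sample tube with a yellow cap, 118 mm long, lying loose on the worktop: clear body 12 mm across over the first 88 mm, then the cap, 16 mm across. Origin: on its axis at the rounded bottom end, about 6 mm above the worktop; own z axis: along the tube from bottom to cap (horizontal as it lies). Grasp from above across the body, 46 mm from the bottom end. Weighs about 15 g.
- loose_purple: capped sample tube with a dark purple cap, 109 mm long, lying loose on the worktop: clear body 12 mm across over the first 88 mm, then the cap, 16 mm across. Origin: on its axis at the rounded bottom end, about 6 mm above the worktop; own z axis: along the tube from bottom to cap (horizontal as it lies). Grasp from above across the body, 46 mm from the bottom end. Weighs about 15 g.
- loose_lilac: the look-alike that does not belong: a capped sample tube with a pale lilac cap, 111 mm long, 12 mm body, lying on the worktop; origin and axes as for the other tubes.
- vial: small vial, red body, white cap (top 12 mm), 24 mm across, 48 mm high. Origin: centre of its underside; z up. At the start it stands sunk in the 28 mm pocket of an aluminium cooling block (70 x 64 mm, top 72 mm above the worktop), cap 1 to 2 mm below the block's top, not graspable; the lever raises it 29 mm.
- cradle_red: red tray insert, base 124 x 54 x 4 mm, two 8 mm thick 90 degree V saddles at x = -38 and +20 mm, V bottom 18, tips 35 mm up. Origin: centre of underside, 4 mm above worktop; x along the tube, away from the robot. Tube lies along x, axis 26 mm above origin, its bottom end at x = -55, cap at +x; fingers fit between saddles. Inserts stand 60 mm apart in y, in any order; tray rim 18 mm.
- cradle_yellow: yellow tray insert, base 124 x 54 x 4 mm, two 8 mm thick 90 degree V saddles at x = -38 and +20 mm, V bottom 18, tips 35 mm up. Origin: centre of underside, 4 mm above worktop; x along the tube, away from the robot. Tube lies along x, axis 26 mm above origin, its bottom end at x = -55, cap at +x; fingers fit between saddles. Inserts stand 60 mm apart in y, in any order; tray rim 18 mm.
- cradle_purple: dark purple tray insert, base 124 x 54 x 4 mm, two 8 mm thick 90 degree V saddles at x = -38 and +20 mm, V bottom 18, tips 35 mm up. Origin: centre of underside, 4 mm above worktop; x along the tube, away from the robot. Tube lies along x, axis 26 mm above origin, its bottom end at x = -55, cap at +x; fingers fit between saddles. Inserts stand 60 mm apart in y, in any order; tray rim 18 mm.
- vial_cup: white tray insert with a round cup for the vial: base as the cradles', cup 34 mm wide inside, flaring to 46 mm at the rim; rim 32 mm, cup floor 7 mm above the origin. Origin: centre of its underside, below the cup's centre, 4 mm above the worktop; z up.
- lever_pad (a point): centre of the top face of the blue 30 x 30 mm push pad on the lever at the front of the cooling block, about 75 mm above the worktop, 97 mm before the pocket. Pushed straight down (about 3 N) it stops about 30 mm lower, shifting a few mm along the lever; the vial rises with it and the lever stays where it is left.

How it is judged:
By the outcome, as a careful person would: the job done as asked, in the order asked, and still so for the second after the job is handed in, with the robot touching nothing.
It also fails if it takes over 96 s, if anything falls off the work surface, if the arm or the gripper's body presses on something with over 40 N, if the wrist force passes 120 N, or if a joint passes its speed limit or range.

## Working session

There is one attempt and no reset: what is moved stays moved. The work goes in short steps, Python scripts to look and compute and a tool call to move; the robot and the scene stay as the last step left them, time stands still between calls to the robot, and variables do not carry over. Pictures are saved under pics/ and viewed, and the job is handed in when it is done.

Besides the shell and the picture viewer there is one more tool, called after "Request:" as name(argument=value, ...) on one line, values as JSON. arm_command: Moves the arm, as the interface text tells. Its arguments: {"type":"object","properties":{"moves":{"type":"array","items":{"type":"number"}},"force":{"type":"number"}},"required":["moves"]}

```bash
ls; mkdir -p pics; python3 - <<'E'
from cell import *
import cv2
s=state()
print(s)
for n in("top","side"):
    r=read_camera(n)
    cv2.imwrite(f"pics/{n}0.png",r["color"][:,:,::-1])
    print(n,r["mtx"],r["dist"],r["world_from_camera"])
E
```

```text
pics
{'time': 0.0, 'q': array([ 1.33499761e+00,  2.13342949e-01, -3.50775019e-02,  1.32348277e+00,
        5.23641064e-05,  1.57074846e+00]), 'dq': array([-7.19898872e-04,  1.53452431e-04,  1.66301980e-03, -3.93709252e-05,
       -1.90495705e-03,  9.93356440e-04]), 'tau': array([ 1.67378939e-04, -6.86165214e+01,  4.87115300e+01,  1.75956439e-02,
        1.03341799e-04, -3.71321858e-05]), 'position': array([116.70462495, 485.80348505, 201.31546998]), 'tool_rot': array([[-9.72339221e-01,  2.33572992e-01, -3.09508461e-04],
       [ 2.33573192e-01,  9.72338641e-01, -1.06403562e-03],
       [ 5.24170536e-05, -1.10689644e-03, -9.99999386e-01]]), 'contact_force': array([ 0.29833107, -0.0175415 ,  0.04409444]), 'ft_torque': array([-0.01227249,  0.01430193, -0.03095411]), 'opening': 1.00179609248058}
top [[551.22191567   0.         321.88635108]
 [  0.         551.22191567 246.49282816]
 [  0.           0.           1.        ]] [0.01682606 0.         0.         0.         0.        ] [[ 1.31345713e-02  9.81933247e-01 -1.88771243e-01  3.57131391e+02]
 [-9.99904884e-01  1.36927459e-02  1.65300846e-03  1.43204954e+02]
 [ 4.20794063e-03  1.88731576e-01  9.82019697e-01  9.91544593e+02]
 [ 0.00000000e+00  0.00000000e+00  0.00000000e+00  1.00000000e+00]]
side [[437.81237493   0.         321.14627831]
 [  0.         437.81237493 249.66300226]
 [  0.           0.           1.        ]] [-0.02593483  0.          0.          0.          0.        ] [[ 9.83084020e-01  1.08316172e-01 -1.47693658e-01  4.22154517e+02]
 [-1.82592627e-01  5.16448947e-01 -8.36624418e-01 -5.65451939e+02]
 [-1.43437202e-02  8.49439869e-01  5.27490441e-01  5.18631566e+02]
 [ 0.00000000e+00  0.00000000e+00  0.00000000e+00  1.00000000e+00]]
```

View pics/top0.png

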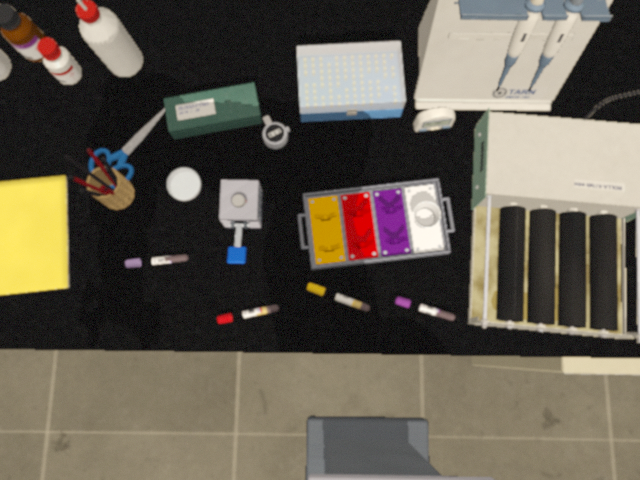

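View pics/side0.png

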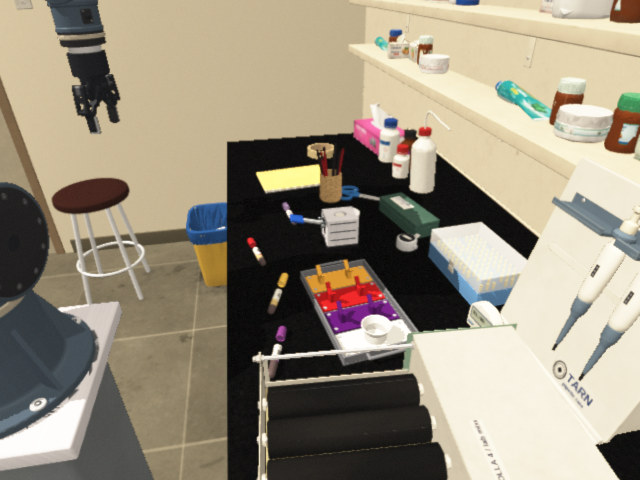

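```bash
cat > h.py <<'E'
from cell import *
import cv2, numpy as np
def ray(r,uv):
    uv=np.asarray(uv,float).reshape(-1,1,2)
    p=cv2.undistortPoints(uv,r["mtx"],np.array(r["dist"]))[:,0]
    return np.c_[p[:,0],-p[:,1],-np.ones(len(p))]
def at_z(r,uv,z):
    T=r["world_from_camera"];d=ray(r,uv)@T[:3,:3].T;o=T[:3,3]
    z=np.broadcast_to(z,len(d))
    return o+d*((z-o[2])/d[:,2])[:,None]
def at_depth(r,uv):
    uv=np.asarray(uv).reshape(-1,2);i=np.round(uv).astype(int)
    dep=r["depth"][i[:,1],i[:,0]]
    P=ray(r,uv)*dep[:,None];T=r["world_from_camera"]
    return (P@T[:3,:3].T+T[:3,3])[dep>0]
E
python3 - <<'E'
from h import *
np.set_printoptions(precision=1,suppress=True)
for cam in("top","side"):
    r=read_camera(cam); np.save(f"/tmp/{cam}.npy",r,allow_pickle=True)
    for n,z in [("loose_red",6),("loose_yellow",6),("loose_purple",6),("loose_lilac",6),("vial",23),("cradle_red",4),("cradle_yellow",4),("cradle_purple",4),("vial_cup",4),("lever_pad",75)]:
        l=landmark_of(cam,n)
        c=cut_out(cam,n)
        print(cam,n,[(round(a["score"],2),np.array(a["uv"]),at_z(r,a["uv"],z)[0]) for a in l[:2]])
        for a in c[:2]:
            m=a["mask"]; v,u=np.nonzero(m)
            P=at_depth(r,np.c_[u,v])
            print("    cut",round(a["score"],2),m.sum(),np.array(a["uv"]),"med",np.median(P,0),"lo",P.min(0),"hi",P.max(0))
E
```

```text
top loose_red [(0.88, array([275. , 309.2]), array([431.7, 223.5,   6. ]))]
    cut 0.66 322 [251.1 312.4] med [424.  261.8  12.9] lo [405.8 219.4   1.6] hi [437.1 323.   18.1]
    cut 0.39 1890 [391.4 220.7] med [593.4  17.    8.7] lo [530.1 -16.5   2. ] hi [655.9  50.1  40.5]
top loose_yellow [(0.61, array([368.3, 307.7]), array([436.6,  57.4,   6. ]))]
    cut 0.8 399 [343.3 296.5] med [450.7 102.7  12.8] lo [432.   56.2  -2.7] hi [479.  167.1  19.4]
top loose_purple [(0.7, array([456.6, 319. ]), array([418.8, -99.3,   6. ]))]
    cut 0.78 314 [431.3 309.4] med [435.1 -48.8  13.2] lo [420.  -93.4   0.4] hi [456.   10.3  18.5]
    cut 0.7 1920 [325.1 229.1] med [578.3 134.9   8.6] lo [515.3 101.2   1.1] hi [642.  168.3  40.2]
top loose_lilac [(0.58, array([189.8, 255.1]), array([527.4, 380.6,   6. ]))]
    cut 0.63 378 [162.  259.5] med [516.9 431.5  12.4] lo [503.  384.3  -1.3] hi [529.  493.4  19.4]
top vial [(0.53, array([240.8, 206.9]), array([614.3, 289.5,  23. ]))]
    cut 0.73 149 [236.3 202.2] med [612.7 287.5  70.1] lo [600.9 276.7  55.9] hi [626.5 299.   73.8]
top cradle_
[... 2596 characters left out ...]
39, array([270.7, 314.9]), array([436.5,  50.2,   4. ]))]
    cut 0.84 1097 [339.2 275.1] med [578.7 130.6   7.4] lo [517.1  82.2   1.9] hi [644.1 173.8  38.3]
side cradle_purple [(0.63, array([362.5, 317.3]), array([596.7,  11. ,   4. ]))]
    cut 0.63 1372 [356.7 315. ] med [584.9  12.8   7.3] lo [531.7 -44.    0.8] hi [658.8  53.2  38.3]
side vial_cup [(0.64, array([376.3, 341. ]), array([603.5, -51.6,   4. ]))]
    cut 0.6 1653 [373.9 333.6] med [601.1 -41.1   7.9] lo [ 530.3 -137.4    1.3] hi [664.3  10.7  90.6]
side lever_pad [(0.55, array([298.7, 216.3]), array([523.5, 284.7,  75. ]))]
    cut 0.66 148 [303.3 220.1] med [527.6 281.7  69.9] lo [505.2 268.5  57.4] hi [570.6 299.5  77.5]
```

```bash
cat > loc.py <<'E'
from h import *
np.set_printoptions(precision=1,suppress=True)
def tube(r,cam,n,L,score=0.3):
    m=cut_out(cam,n)[0]["mask"].astype(np.uint8)
    v,u=np.nonzero(m)
    P=at_z(r,np.c_[u,v],6.5)[:,:2]
    vx,vy,x0,y0=cv2.fitLine(P.astype(np.float32),cv2.DIST_HUBER,0,.01,.01).ravel()
    d=np.array([vx,vy]);c=np.array([x0,y0])
    l=landmark_of(cam,n)[0]; b=at_z(r,l["uv"],6)[0,:2]
    t=(P-c)@d
    if (b-c)@d>0: d=-d;t=-t
    lo,hi=np.percentile(t,[.5,99.5])
    return c,d,c+d*lo,c+d*hi,hi-lo,b,np.degrees(np.arctan2(d[1],d[0]))
E
python3 - <<'E'
from loc import *
for cam in("top","side"):
    r=read_camera(cam)
    for n,L in [("loose_red",109),("loose_yellow",118),("loose_purple",109)]:
        c,d,lo,hi,ln,b,a=tube(r,cam,n,L)
        print(cam,n,"bot",lo,"cap",hi,"len",ln,"lm",b,"ang",a,"grasp from cap",hi-d*(L-46),"from bot",lo+d*46)
    for n in ["cradle_red","cradle_yellow","cradle_purple","vial_cup"]:
        m=max((a for a in cut_out(cam,n)[:1]),key=lambda a:a["score"])["mask"]
        v,u=np.nonzero(m);P=at_depth(r,np.c_[u,v]);Q=P[(P[:,2]<13)&(P[:,2]>4)]
        print(cam,n,cv2.minAreaRect(Q[:,:2].astype(np.float32)))
    if cam=="top":
        i=r["color"][150:350,110:480,::-1]; cv2.imwrite("pics/z0.png",cv2.resize(i[:,90:],None,fx=2.8,fy=2.8,interpolation=cv2.INTER_CUBIC))
    P=None
E
```

```text
top loose_red bot [433.1 218.7] cap [409.4 325.1] len 109.0006593174523 lm [433.2 218.6] ang 102.548775 grasp from cap [423.1 263.7] from bot [423.1 263.7]
top loose_yellow bot [436.3  59. ] cap [474.5 166.5] len 114.1003027480448 lm [442.4  55.2] ang 70.43722 grasp from cap [450.4  98.6] from bot [451.7 102.3]
top loose_purple bot [422.3 -94.7] cap [451.9   8.6] len 107.49458047514727 lm [ 415.5 -102.4] ang 73.99677 grasp from cap [434.5 -52. ] from bot [435.  -50.5]
top cradle_red ((586.6841430664062, 75.60636901855469), (125.51957702636719, 55.71786880493164), 7.50524377822876)
top cradle_yellow ((579.3167724609375, 134.65374755859375), (126.05448913574219, 53.838600158691406), 7.545414447784424)
top cradle_purple ((594.9112548828125, 15.870267868041992), (122.65947723388672, 54.07806396484375), 7.423140525817871)
top vial_cup ((601.3606567382812, -43.18086242675781), (122.42350006103516, 52.84245681762695), 6.778639793395996)
side loose_red bot [434.2 214.3] cap [411.  327.6] len 115.73079582554098 lm [438.  223.5] ang 101.56471 grasp from cap [423.7 265.9] from bot [425.  259.3]
side loose_yellow bot [435.7  53. ] cap [476.8 172. ] len 125.88049093861972 lm [432.1  54.6] ang 70.93217 grasp from cap [453.3 104. ] from bot [450.8  96.5]
side loose_purple bot [423.3 -97. ] cap [453.9  13.5] len 114.64143510115852 lm [419.5 -90.3] ang 74.49987 grasp from cap [437.1 -47.2] from bot [435.6 -52.7]Traceback (most recent call last):
  File "<stdin>", line 8, in <module>
ValueError: max() iterable argument is empty
```

View pics/z0.png

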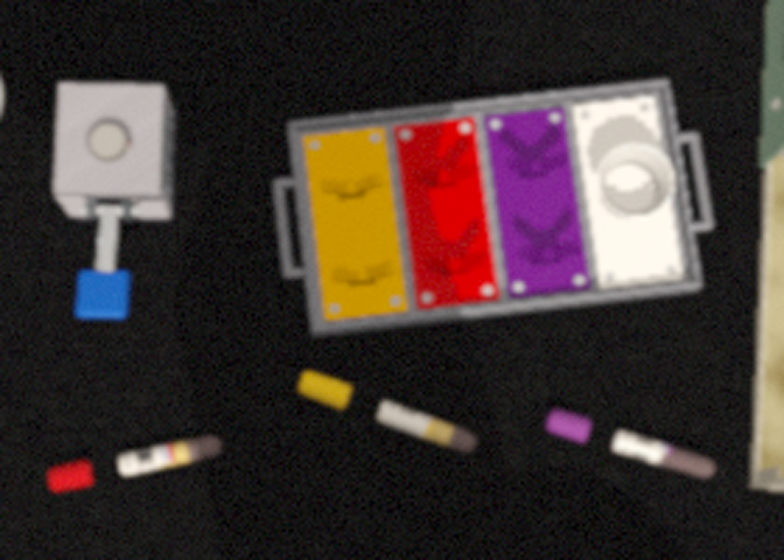

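```bash
cat > plan.py <<'E'
from h import *
from scipy.spatial.transform import Rotation as Ro
import json,sys
def yaw_of(R): return np.degrees(np.arctan2(R[1,1],R[0,1]))
def Rd(y): # tool down, y axis at angle
    a=np.radians(y);Y=np.array([np.cos(a),np.sin(a),0]);Z=np.array([0,0,-1.]);return np.c_[np.cross(Y,Z),Y,Z]
def plan(segs,start=None):
    """segs: (x,y,z,yaw,n,grip,ease) None keeps"""
    s=state(); 
    if start is None: p=s["position"].copy();R=s["tool_rot"].copy();y0=yaw_of(R)
    else: p=np.array(start[:3],float);y0=start[3];R=Rd(y0)
    rows=[];cur=[*p,y0]
    for x,y,z,w,n,g in segs:
        tgt=[c if t is None else t for c,t in zip(cur,(x,y,z,w))]
        if tgt[3] is not None:
            while tgt[3]-cur[3]>180:tgt[3]-=360
            while tgt[3]-cur[3]<-180:tgt[3]+=360
        # trapezoid profile
        vel=np.minimum(np.minimum(np.arange(n)+1,n-np.arange(n)),3).astype(float)
        f=np.cumsum(vel)/vel.sum()
        for k in range(n):
            q=np.array(cur)+(np.array(tgt)-np.array(cur))*f[k]
            d=np.round(2*(R.T@(q[:3]-p)))/2
            Rt=Rd(q[3]);rv=np.degrees(Ro.from_matrix(R.T@Rt).as_rotvec());rv=np.round(rv*2)/2
            rows.append([g,*d,*rv])
            p=p+R@d;R=R@Ro.from_rotvec(np.radians(rv)).as_matrix()
        cur=tgt
    A=np.array(rows)
    bad=(abs(A[:,1:4]).max(),abs(A[:,4:]).max())
    while len(rows)%10: rows.append([rows[-1][0],0,0,0,0,0,0])
    print("rows",len(rows),"max",bad,"end",np.round(p,1),round(yaw_of(R),1))
    for i in range(0,len(rows),10):
        print(json.dumps([float(f"{v:g}") if v%1 else int(v) for r in rows[i:i+10] for v in r]).replace(" ",""))
def st():
    s=state();print("t",s["time"],"p",np.round(s["position"],1),"yaw",round(yaw_of(s["tool_rot"]),1),"tilt",np.round(s["tool_rot"][:,2],3),"q",np.round(s["q"],2),"F",np.round(s["contact_force"],1),"open",round(s["opening"],3))
E
python3 - <<'E'
from plan import *
st()
plan([(424,263,110,192.2,18,-1),(424,263,60,192.2,4,-1)],start=(116.8,486.15,201.8,76.5))
E
```

```text
t 3.15 p [116.8 486.1 201.8] yaw 76.5 tilt [ 0. -0. -1.] q [ 1.34  0.21 -0.03  1.32 -0.    1.57] F [-0.8  0.7  0.3] open 1.002
rows 30 max (np.float64(24.0), np.float64(7.5)) end [423.9 263.2  59.8] -168.0
[-1,-7.5,-3,2,0,0,-2.5,-1,-14,-6.5,3.5,0,0,-4.5,-1,-21,-12,6,0,0,-7.5,-1,-19,-14,5.5,0,0,-7,-1,-17,-16.5,6,0,0,-7.5,-1,-14.5,-18.5,5.5,0,0,-7,-1,-12.5,-20.5,6,0,0,-7.5,-1,-9.5,-21.5,5.5,0,0,-7,-1,-7,-23,6,0,0,-7.5,-1,-4,-23,5.5,0,0,-7]
[-1,-1,-24,6,0,0,-7.5,-1,2,-23.5,5.5,0,0,-7,-1,5,-23,6,0,0,-7.5,-1,8,-22.5,5.5,0,0,-7,-1,10.5,-21.5,6,0,0,-7,-1,13,-19.5,5.5,0,0,-7.5,-1,10.5,-12,4,0,0,-5,-1,5.5,-5.5,2,0,0,-2,-1,0,0,8,0,0,0,-1,0,0,17,0,0,0]
[-1,0,0,16.5,0,0,0,-1,0,0,8.5,0,0,0,-1,0,0,0,0,0,0,-1,0,0,0,0,0,0,-1,0,0,0,0,0,0,-1,0,0,0,0,0,0,-1,0,0,0,0,0,0,-1,0,0,0,0,0,0,-1,0,0,0,0,0,0,-1,0,0,0,0,0,0]
```

Request:
arm_command(moves=[-1,-7.5,-3,2,0,0,-2.5,-1,-14,-6.5,3.5,0,0,-4.5,-1,-21,-12,6,0,0,-7.5,-1,-19,-14,5.5,0,0,-7,-1,-17,-16.5,6,0,0,-7.5,-1,-14.5,-18.5,5.5,0,0,-7,-1,-12.5,-20.5,6,0,0,-7.5,-1,-9.5,-21.5,5.5,0,0,-7,-1,-7,-23,6,0,0,-7.5,-1,-4,-23,5.5,0,0,-7])

```text
time: 4.15
position: [290.2, 360.0, 150.1]
tool_rot: [[-0.618, -0.786, 0.0], [-0.786, 0.618, 0.0], [-0.0, -0.0, -1.0]]
contact_force: [0.3, 0.8, -0.2]
opening: 1.0
```

Request:
arm_command(moves=[-1,-1,-24,6,0,0,-7.5,-1,2,-23.5,5.5,0,0,-7,-1,5,-23,6,0,0,-7.5,-1,8,-22.5,5.5,0,0,-7,-1,10.5,-21.5,6,0,0,-7,-1,13,-19.5,5.5,0,0,-7.5,-1,10.5,-12,4,0,0,-5,-1,5.5,-5.5,2,0,0,-2,-1,0,0,8,0,0,0,-1,0,0,17,0,0,0])

```text
time: 5.15
position: [424.4, 263.6, 85.0]
tool_rot: [[0.206, -0.979, 0.002], [-0.979, -0.206, 0.001], [-0.001, -0.002, -1.0]]
contact_force: [-0.1, 0.2, -0.6]
opening: 0.998
```

```bash
python3 - <<'E'
from plan import *
st()
for c in("top","side"):
    r=read_camera(c)
    i=r["color"][:,:,::-1]
    i=i[230:360,170:370] if c=="top" else i[130:290,180:380]
    cv2.imwrite(f"pics/{c}1.png",cv2.resize(i,None,fx=3,fy=3,interpolation=cv2.INTER_CUBIC))
st()
E
```

```text
t 5.15 p [424.4 263.6  85. ] yaw -168.1 tilt [ 0.002  0.001 -1.   ] q [ 0.56  0.26 -0.27  1.04  0.   -1.22] F [-0.1  0.2 -0.6] open 0.998
t 5.25 p [422.4 262.7  82.9] yaw -168.1 tilt [-0.003 -0.001 -1.   ] q [ 0.56  0.27 -0.27  1.03  0.   -1.22] F [ 0.1 -0.1  0.1] open 0.999
```

View pics/top1.png

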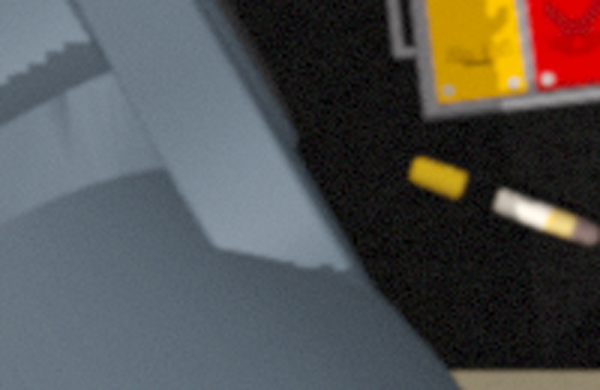

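View pics/side1.png

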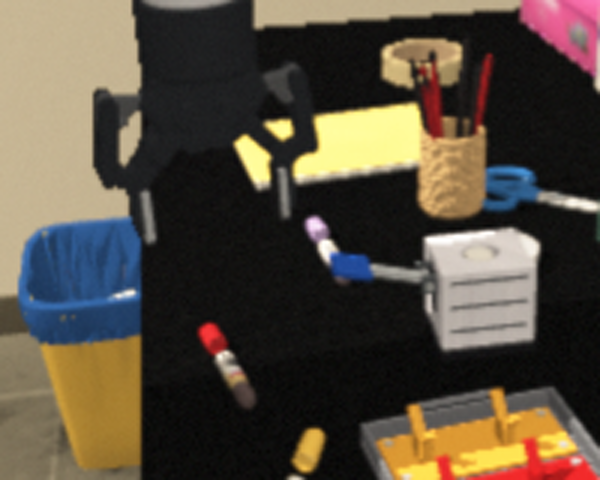

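```bash
python3 - <<'E'
from plan import *
plan([(424,263,11,192.2,7,-1)],start=(423.9,263.2,84.8,192))
E
```

```text
rows 10 max (np.float64(15.0), np.float64(0.0)) end [423.9 263.2  10.8] -168.0
[-1,0,0,5,0,0,0,-1,0,0,10,0,0,0,-1,0,0,14.5,0,0,0,-1,0,0,15,0,0,0,-1,0,0,14.5,0,0,0,-1,0,0,10,0,0,0,-1,0,0,5,0,0,0,-1,0,0,0,0,0,0,-1,0,0,0,0,0,0,-1,0,0,0,0,0,0]
```

The top view is blocked by the arm. The side crop shows the open fingers straddling above the red tube at about (225,365). Descending and closing.

Request:
arm_command(moves=[-1,0,0,5,0,0,0,-1,0,0,10,0,0,0,-1,0,0,14.5,0,0,0,-1,0,0,15,0,0,0,-1,0,0,14.5,0,0,0,-1,0,0,10,0,0,0,-1,0,0,5,0,0,0,1,0,0,0,0,0,0,1,0,0,0,0,0,0,1,0,0,0,0,0,0], force=30)

```text
time: 6.25
position: [424.3, 263.4, 11.4]
tool_rot: [[0.208, -0.978, 0.001], [-0.978, -0.208, 0.001], [-0.0, -0.001, -1.0]]
contact_force: [-0.7, 0.8, -0.7]
opening: 0.515
```

Request:
arm_command(moves=[1,0,0,0,0,0,0,1,0,0,0,0,0,0,1,0,0,0,0,0,0,1,0,0,0,0,0,0,1,0,0,0,0,0,0,1,0,0,0,0,0,0,1,0,0,-10,0,0,0,1,0,0,-20,0,0,0,1,0,0,-30,0,0,0,1,0,0,-20,0,0,0])

```text
time: 7.25
position: [424.3, 263.4, 93.3]
tool_rot: [[0.208, -0.978, 0.001], [-0.978, -0.208, 0.001], [-0.001, -0.001, -1.0]]
contact_force: [1.2, 0.1, -0.3]
opening: -0.0
```

```bash
python3 - <<'E'
from plan import *
st()
r=read_camera("side")
i=r["color"][:,:,::-1][130:290,180:380]
cv2.imwrite("pics/side2.png",cv2.resize(i,None,fx=3,fy=3,interpolation=cv2.INTER_CUBIC))
plan([(578,74.4,95,97.1,15,1),(578,74.4,37,97.1,5,1)],start=(423.9,263.2,90.8,192))
E
```

```text
t 7.25 p [424.3 263.4  93.3] yaw -168.0 tilt [ 0.001  0.001 -1.   ] q [ 0.56  0.26 -0.26  1.06 -0.   -1.22] F [ 1.2  0.1 -0.3] open -0.0
rows 20 max (np.float64(19.5), np.float64(7.5)) end [577.8  74.2  36.8] 97.0
[1,5.5,-3,0,0,0,2.5,1,11,-6,-0.5,0,0,5,1,15.5,-10.5,0,0,0,7,1,14,-12.5,-0.5,0,0,7.5,1,12,-14.5,-0.5,0,0,7,1,10.5,-15.5,0,0,0,7.5,1,8.5,-16.5,-0.5,0,0,7.5,1,6,-18,-0.5,0,0,7,1,3.5,-18.5,0,0,0,7.5,1,1.5,-18.5,-0.5,0,0,7]
[1,-1,-18.5,0,0,0,7.5,1,-3,-18.5,-0.5,0,0,7.5,1,-6,-18,-0.5,0,0,7,1,-5,-11.5,0,0,0,5,1,-3.5,-5.5,0,0,0,2.5,1,0.5,0,6,0,0,0,1,0,0,13,0,0,0,1,0,0,19.5,0,0,0,1,0,0,13,0,0,0,1,0,0,6.5,0,0,0]
```

View pics/side2.png

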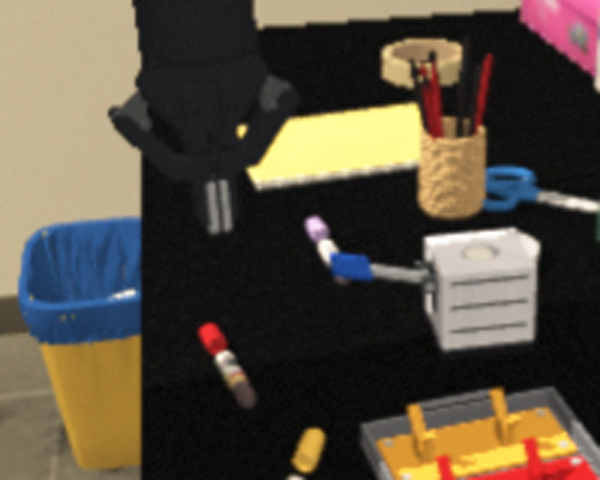

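```bash
python3 - <<'E'
from plan import *
from loc import tube
np.set_printoptions(precision=1,suppress=True)
r=read_camera("side")
def proj(r,P):
    T=np.linalg.inv(r["world_from_camera"]);c=T[:3,:3]@np.array(P,float)+T[:3,3];c=c*[1,-1,-1]
    return cv2.projectPoints(c.reshape(1,3),np.zeros(3),np.zeros(3),r["mtx"],np.array(r["dist"]))[0].ravel()
p=state()["position"]
for dz in(20,0,-8,-20): print(dz,(proj(r,p+[0,0,dz])-[180,130])*3)
print("tube",(proj(r,[424,263,6])-[180,130])*3)
m=cut_out("side","loose_red")[0]["mask"];v,u=np.nonzero(m);print(u.mean(),v.mean(), tube(r,"side","loose_red",109))
# finger depth
i=r["depth"][195:212,245:262];print(i[:, ::2])
vv,uu=np.mgrid[185:212,244:262];P=at_depth(r,np.c_[uu.ravel(),vv.ravel()]);Q=P[(abs(P[:,0]-424)<40)&(abs(P[:,1]-263)<40)];print(len(Q),Q.min(0),Q.max(0),np.median(Q,0))
E
```

```text
20 [217.5 235.9]
0 [220.3 261.6]
-8 [221.3 271.7]
-20 [222.9 286.7]
tube [229.9 369.1]
256.0344827586207 251.7536945812808 (array([423. , 268.2], dtype=float32), array([-0.2,  1. ], dtype=float32), array([435.3, 212. ]), array([409.2, 330.7]), np.float64(121.58010800248397), array([439.6, 217.6]), np.float32(102.410995))
[[ 890.   880.3  881.   879.8  879.3  882.9  893.5  889.  1232.6]
 [ 891.7  881.6  882.3  880.1  879.6  884.   888.8  891.1 1228.8]
 [ 895.7  881.5  887.6  878.5  883.   885.5  890.2  893.3 1227.6]
 [1217.4  880.1  886.2  885.5  886.8  884.1  891.8  894.2 1224. ]
 [1216.9  883.5    0.   881.3  887.6  886.2  895.6  891.4 1213.5]
 [1209.8  885.9  886.1  886.2  888.2  887.4  889.3  897.5 1207.2]
 [1207.8  887.1  887.4  884.9  885.9  890.2  888.6  897.3 1208.2]
 [1200.7 1202.6  886.9  886.3  887.   890.1  893.4 1200.9 1199.5]
 [1195.5 1190.1  892.9  890.6  889.4  887.8  893.1 1192.3 1194. ]
 [1194.1 1187.9 1191.   886.7  890.1  895.3  892.5 1185.4 1189.8]
 [1183.3 1185.6 1185.8  892.8  891.6  895.8 1185.9 1184.4 1182.2]
 [1178.5 1182.2 1182.5 1177.1 1179.1 1179.  1179.1 1179.6 1176.2]
 [1175.5 1173.8 1174.5 1172.5 1177.3 1173.5 1169.7 1171.4 1169. ]
 [1171.1 1170.1 1170.6 1172.8 1166.7 1167.4 1169.2 1166.7 1167.7]
 [1162.3 1165.4 1165.3 1161.2 1160.5 1162.9 1164.1 1161.8 1159.4]
 [1157.2 1158.9 1159.1 1158.9 1161.2 1157.8 1159.1 1156.7 1160. ]
 [1153.5 1151.  1156.3 1151.7 1154.1 1152.4 1153.5 1157.5 1152.5]]
284 [412.6 248.  125.3] [445.2 268.1 174.6] [427.5 254.3 151.2]
```

```bash
python3 - <<'E'
from plan import *
np.set_printoptions(precision=1,suppress=True)
r=read_camera("side");st()
vv,uu=np.mgrid[120:225,200:300];P=at_depth(r,np.c_[uu.ravel(),vv.ravel()]);Q=P[(abs(P[:,0]-424)<60)&(abs(P[:,1]-263)<60)&(P[:,2]>60)]
for z in range(90,260,8):
    a=Q[(Q[:,2]>=z)&(Q[:,2]<z+8)]
    if len(a): print(z,len(a),a.min(0),a.max(0))
cv2.imwrite("pics/side3.png",r["color"][:,:,::-1])
E
```

```text
t 7.55 p [423.4 262.9  90.3] yaw -168.0 tilt [-0. -0. -1.] q [ 0.6  0.3 -0.3  1.1  0.  -1.2] F [ 0.5 -0.2 -0.3] open -0.002
114 4 [418.9 251.6 119.8] [426.5 263.8 121.7]
122 33 [415.1 249.8 122.3] [437.7 259.9 129.6]
130 55 [411.9 249.4 130.3] [440.6 262.9 138. ]
138 50 [411.3 248.3 138.1] [439.1 267.9 146. ]
146 52 [411.5 248.  146. ] [439.9 266.8 153.9]
154 50 [412.4 248.5 154.2] [442.7 267.6 161.8]
162 103 [397.5 243.5 162.1] [459.3 276.4 169.9]
170 176 [390.6 242.  170.1] [464.  281.5 177.9]
178 133 [385.7 241.5 178.1] [472.8 280.1 185.9]
186 146 [377.3 239.7 186. ] [477.5 280.3 194. ]
194 168 [372.6 238.2 194. ] [483.9 283.  201.9]
202 222 [365.9 236.6 202. ] [482.6 276.6 210. ]
210 241 [364.2 235.1 210.1] [483.4 282.1 218. ]
218 194 [376.6 237.5 218.1] [473.8 275.8 225.9]
226 197 [383.5 239.1 226. ] [466.6 262.4 234. ]
234 138 [386.3 244.6 234. ] [465.  267.2 241.8]
242 60 [389.1 225.3 242.2] [461.8 262.4 250. ]
250 164 [388.3 224.1 250.1] [462.2 257.8 258. ]
258 169 [389.4 223.6 258. ] [462.9 258.5 265.9]
```

View pics/side3.png

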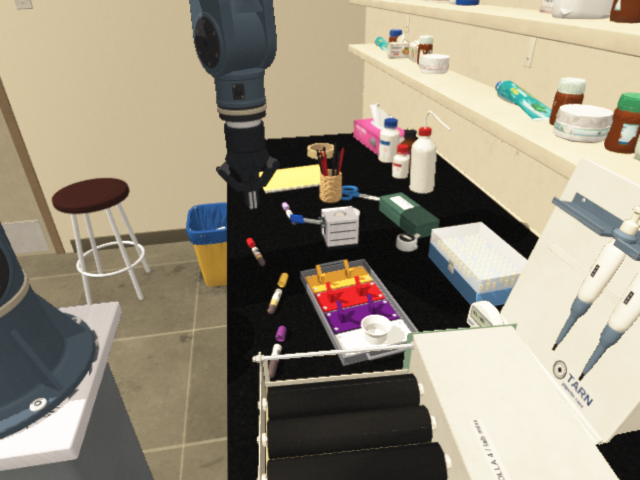

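```bash
python3 - <<'E'
from plan import *
np.set_printoptions(precision=1,suppress=True)
r=np.load("/tmp/side.npy",allow_pickle=True).item()
vv,uu=np.mgrid[60:140,60:130];P=at_depth(r,np.c_[uu.ravel(),vv.ravel()]);Q=P[(abs(P[:,0]-117)<70)&(abs(P[:,1]-486)<70)&(P[:,2]>60)]
for z in range(180,300,8):
    a=Q[(Q[:,2]>=z)&(Q[:,2]<z+8)]
    if len(a): print(z,len(a),a.min(0),a.max(0))
E
```

```text
244 67 [ 97.5 432.  244.3] [140.2 536.6 252. ]
252 81 [ 99.2 428.7 252.1] [140.2 532.2 259.8]
260 75 [ 98.6 428.6 260. ] [139.9 533.7 267.8]
268 85 [ 97.7 428.4 268. ] [139.2 535.  276. ]
276 69 [ 97.9 427.7 276.1] [139.7 539.4 284. ]
284 80 [ 90.8 416.  284.1] [143.7 550.1 291.9]
292 112 [ 89.  416.  292.1] [146.6 555.2 299.9]
```

The closed fingertips really sit about 30 mm above the reported TCP. The side depth shows this in two poses: tips at z≈121 with TCP at 90, and open tips at z≈244 with TCP at 202. So the grasp closed above the tube. I'll correct the height using force contact with the worktop.

Request:
arm_command(moves=[0.2,0,0,5,0,0,0,0.2,0,0,10,0,0,0,0.2,0,0,15,0,0,0,0.2,0,0,15,0,0,0,0.2,0,0,15,0,0,0,0.2,0,0,15,0,0,0,0.2,0,0,15,0,0,0,0.2,0,0,10,0,0,0,0.2,0,0,6,0,0,0,0.2,0,0,4,0,0,0])

```text
time: 8.55
position: [423.6, 263.0, -19.8]
tool_rot: [[0.208, -0.978, -0.001], [-0.978, -0.208, -0.0], [0.0, 0.001, -1.0]]
contact_force: [-0.8, 0.1, -0.6]
opening: 0.404
```

```bash
python3 - <<'E'
from plan import *
np.set_printoptions(precision=1,suppress=True)
r=read_camera("side");st()
i=r["color"][:,:,::-1][170:290,200:320]
cv2.imwrite("pics/side4.png",cv2.resize(i,None,fx=5,fy=5,interpolation=cv2.INTER_CUBIC))
vv,uu=np.mgrid[120:275,220:300];P=at_depth(r,np.c_[uu.ravel(),vv.ravel()]);Q=P[(abs(P[:,0]-424)<60)&(abs(P[:,1]-263)<60)&(P[:,2]>2)]
for z in range(0,60,4):
    a=Q[(Q[:,2]>=z)&(Q[:,2]<z+4)]
    if len(a): print(z,len(a),a.min(0),a.max(0))
E
```

```text
t 8.6 p [423.6 263.  -20. ] yaw -168.0 tilt [-0. -0. -1.] q [ 0.6  0.4 -0.4  0.8  0.  -1.2] F [-1.1 -0.8  0.1] open 0.399
0 8 [410.9 217.1   2.1] [481.  305.4   3.8]
4 31 [411.2 217.    4.2] [439.4 306.9   7.8]
8 72 [403.  215.5   8. ] [449.1 304.4  11.9]
12 66 [399.2 218.3  12.1] [452.  320.3  16. ]
16 14 [399.5 247.6  16.1] [454.2 259.7  19.9]
20 29 [395.7 246.3  20. ] [456.9 277.2  23.9]
24 25 [396.1 246.7  24. ] [457.4 276.9  27.9]
28 26 [394.7 244.5  28.3] [457.5 272.4  31.9]
32 21 [395.  247.2  32.1] [455.5 272.5  35.7]
36 28 [395.3 246.   36.1] [455.9 273.2  39.9]
40 23 [395.6 246.2  40.1] [456.3 272.1  43.8]
44 25 [397.9 247.2  44.1] [456.4 278.2  47.9]
48 21 [396.4 243.7  48. ] [461.4 269.2  51.8]
52 34 [384.3 242.   52.1] [469.9 264.7  55.9]
56 50 [380.6 240.4  56.1] [474.8 273.8  59.9]
```

View pics/side4.png

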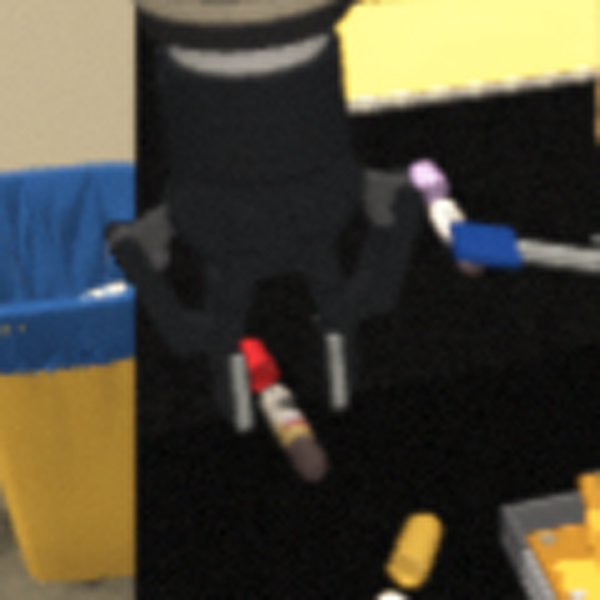

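Fingers straddle the red tube in the side crop (tips at about (240,425) and (340,405)), still roughly 12 mm above the table. I'll lower in small steps while watching force.

Request:
arm_command(moves=[0.2,0,0,2,0,0,0,0.2,0,0,2,0,0,0,0.2,0,0,2,0,0,0,0.2,0,0,1,0,0,0,0.2,0,0,0,0,0,0,1,0,0,0,0,0,0,1,0,0,0,0,0,0,1,0,0,0,0,0,0,1,0,0,0,0,0,0,1,0,0,0,0,0,0], force=30)

```text
time: 9.6
position: [424.0, 263.2, -26.1]
tool_rot: [[0.208, -0.978, 0.0], [-0.978, -0.208, 0.0], [-0.0, -0.0, -1.0]]
contact_force: [0.8, -0.3, 2.2]
opening: 0.135
```

```bash
python3 - <<'E'
from plan import *
plan([(424,263,50,192.2,5,1),(578,74.4,60,97.1,15,1)],start=(423.9,263.2,-27,192))
E
```

```text
rows 20 max (np.float64(26.0), np.float64(7.5)) end [577.8  74.3  60. ] 97.0
[1,0,0,-8.5,0,0,0,1,0,0,-17,0,0,0,1,0,0,-26,0,0,0,1,0,0,-17,0,0,0,1,0,0,-8.5,0,0,0,1,6,-3,-0.5,0,0,2,1,10.5,-6,-0.5,0,0,5,1,15.5,-10.5,-0.5,0,0,7.5,1,14,-12.5,-1,0,0,7,1,12.5,-14,-0.5,0,0,7.5]
[1,10.5,-15.5,-1,0,0,7.5,1,8,-17,-0.5,0,0,7,1,6.5,-17.5,-1,0,0,7.5,1,3.5,-18.5,-0.5,0,0,7.5,1,1.5,-18.5,-1,0,0,7,1,-1,-19,-0.5,0,0,7.5,1,-3,-18.5,-1,0,0,7.5,1,-6,-17.5,-0.5,0,0,7,1,-5,-11.5,-0.5,0,0,5,1,-3,-5.5,-0.5,0,0,2.5]
```

Request:
arm_command(moves=[1,0,0,-8.5,0,0,0,1,0,0,-17,0,0,0,1,0,0,-26,0,0,0,1,0,0,-17,0,0,0,1,0,0,-8.5,0,0,0,1,6,-3,-0.5,0,0,2,1,10.5,-6,-0.5,0,0,5,1,15.5,-10.5,-0.5,0,0,7.5,1,14,-12.5,-1,0,0,7,1,12.5,-14,-0.5,0,0,7.5])

```text
time: 10.6
position: [471.2, 203.7, 52.8]
tool_rot: [[-0.299, -0.954, -0.001], [-0.954, 0.299, -0.001], [0.001, 0.001, -1.0]]
contact_force: [0.2, 0.9, -0.5]
opening: 0.131
```

Request:
arm_command(moves=[1,10.5,-15.5,-1,0,0,7.5,1,8,-17,-0.5,0,0,7,1,6.5,-17.5,-1,0,0,7.5,1,3.5,-18.5,-0.5,0,0,7.5,1,1.5,-18.5,-1,0,0,7,1,-1,-19,-0.5,0,0,7.5,1,-3,-18.5,-1,0,0,7.5,1,-6,-17.5,-0.5,0,0,7,1,-5,-11.5,-0.5,0,0,5,1,-3,-5.5,-0.5,0,0,2.5])

```text
time: 11.6
position: [577.8, 72.6, 59.5]
tool_rot: [[-0.993, -0.115, -0.002], [-0.115, 0.993, -0.0], [0.002, -0.0, -1.0]]
contact_force: [-0.6, -0.4, -0.8]
opening: 0.133
```

```bash
cat > look.py <<'E'
from plan import *
np.set_printoptions(precision=1,suppress=True)
def look(name,cam,u0,u1,v0,v1,f=4):
    r=read_camera(cam);i=r["color"][v0:v1,u0:u1,::-1]
    cv2.imwrite(f"pics/{name}.png",cv2.resize(i,None,fx=f,fy=f,interpolation=cv2.INTER_CUBIC));return r
E
python3 - <<'E'
from look import *
st()
r=look("top5","top",280,480,150,300,4)
r=look("side5","side",260,430,200,340,4)
m=cut_out("side","loose_red")
for a in m[:2]:
    v,u=np.nonzero(a["mask"]);P=at_depth(r,np.c_[u,v]);P=P[P[:,2]>45];print(a["score"],len(P),P.min(0) if len(P) else "",P.max(0) if len(P) else "")
E
```

```text
t 11.6 p [577.8  72.6  59.5] yaw 96.6 tilt [-0. -0. -1.] q [ 0.1  0.4 -0.1  1.1 -0.   0. ] F [-0.6 -0.4 -0.8] open 0.133
0.72 249 [534.5  60.1  86.1] [643.4  85.3 100.4]
```

View pics/top5.png

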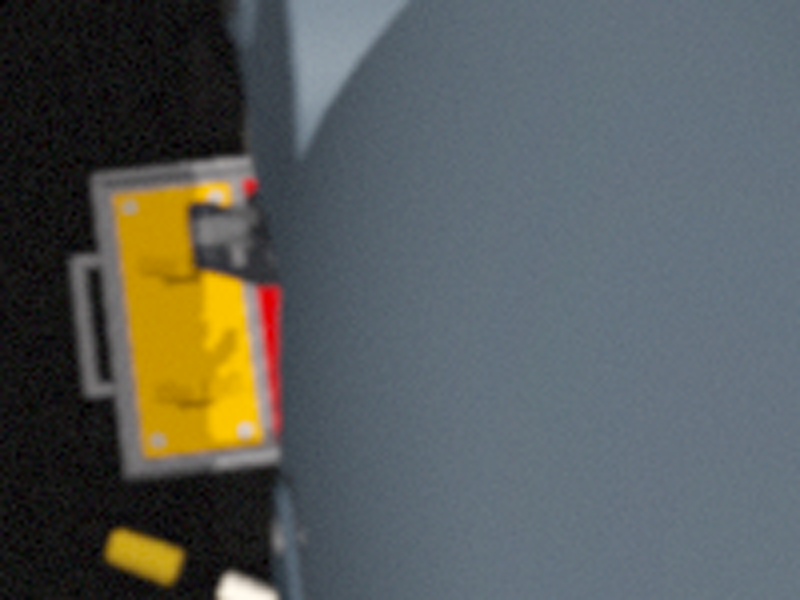

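View pics/side5.png

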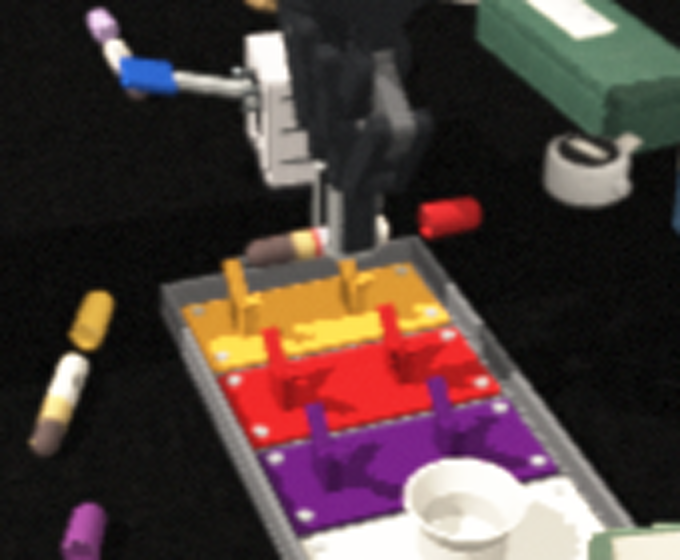

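```bash
python3 - <<'E'
from plan import *
st()
plan([(576,76,22,97.1,5,1),(576,76,-1,97.1,5,1)],start=(577.8,74.3,60,97))
E
```

```text
t 11.75 p [577.3  73.5  59.8] yaw 96.9 tilt [-0.001 -0.    -1.   ] q [ 0.13  0.44 -0.08  1.05 -0.    0.01] F [0.3 0.5 1. ] open 0.133
rows 10 max (np.float64(13.0), np.float64(0.0)) end [576.1  76.1  -1. ] 97.0
[1,0,0,4,0,0,0,1,0.5,0.5,8.5,0,0,0,1,0.5,1,13,0,0,0,1,0.5,0,8.5,0,0,0,1,0,0.5,4,0,0,0,1,0,0,2.5,0,0,0,1,0,0,5,0,0,0,1,0,0,8,0,0,0,1,0,0,5,0,0,0,1,0,0,2.5,0,0,0]
```

Request:
arm_command(moves=[1,0,0,4,0,0,0,1,0.5,0.5,8.5,0,0,0,1,0.5,1,13,0,0,0,1,0.5,0,8.5,0,0,0,1,0,0.5,4,0,0,0,1,0,0,2.5,0,0,0,1,0,0,5,0,0,0,1,0,0,8,0,0,0,1,0,0,5,0,0,0,1,0,0,2.5,0,0,0])

```text
time: 12.75
position: [575.9, 75.5, -0.5]
tool_rot: [[-0.993, -0.122, -0.0], [-0.122, 0.993, -0.001], [0.0, -0.001, -1.0]]
contact_force: [-5.1, -7.0, 19.6]
opening: 0.13
```

```bash
python3 - <<'E'
from look import *
st()
r=look("side6","side",260,430,200,340,4)
m=cut_out("side","loose_red")
for a in m[:2]:
    v,u=np.nonzero(a["mask"]);P=at_depth(r,np.c_[u,v]);print(a["score"],len(P),P.min(0) if len(P) else "",P.max(0) if len(P) else "")
E
```

```text
t 12.75 p [575.9  75.5  -0.5] yaw 97.0 tilt [-0. -0. -1.] q [ 0.1  0.5 -0.2  0.9 -0.   0. ] F [-5.1 -7.  19.6] open 0.13
0.57 207 [533.7  60.7   4.7] [638.4 113.4  40.8]
```

View pics/side6.png

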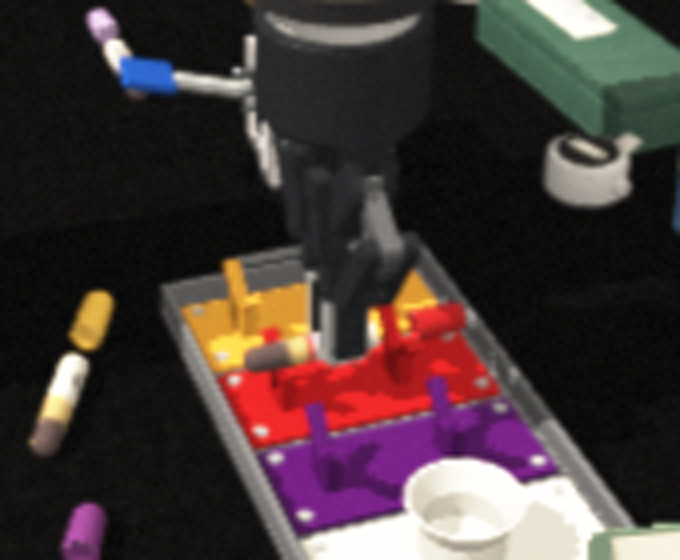

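Tube is seated in the red V, with about 20 N upward contact. I'll ease up, release partially and retreat.

Request:
arm_command(moves=[1,0,0,-1,0,0,0,0.35,0,0,-0.5,0,0,0,0.35,0,0,0,0,0,0,0.35,0,0,0,0,0,0,0.35,0,0,-5,0,0,0,0.35,0,0,-12,0,0,0,0.35,0,0,-20,0,0,0,0.35,0,0,-20,0,0,0,0.35,0,0,-12,0,0,0,0.35,0,0,-5,0,0,0])

```text
time: 13.85
position: [576.8, 76.1, 77.1]
tool_rot: [[-0.993, -0.122, 0.002], [-0.122, 0.993, 0.0], [-0.002, -0.0, -1.0]]
contact_force: [0.1, -0.4, -0.1]
opening: 0.322
```

```bash
python3 - <<'E'
from look import *
st()
r=look("side7","side",260,430,200,340,4)
plan([(452,100.5,45,160.7,11,0),(452,100.5,-15,160.7,5,0.15),(None,None,-27,None,4,.15)],start=(576.1,76.1,74.5,97))
E
```

```text
t 13.85 p [576.8  76.1  77.1] yaw 97.0 tilt [ 0.  0. -1.] q [ 0.1  0.4 -0.1  1.1 -0.   0. ] F [ 0.1 -0.4 -0.1] open 0.322
rows 20 max (np.float64(20.0), np.float64(7.5)) end [451.9 100.3 -27. ] 160.5
[0,4.5,1.5,1,0,0,-2.5,0,8.5,3.5,2.5,0,0,-4.5,0,13,5.5,3,0,0,-7,0,12,7.5,3.5,0,0,-7,0,10.5,9,3,0,0,-7.5,0,10,10.5,3.5,0,0,-7,0,8,11,3,0,0,-7,0,7,12.5,3.5,0,0,-7,0,5.5,13,3,0,0,-7,0,2.5,9,2.5,0,0,-5]
[0,1,4.5,1,0,0,-2,0.15,0,0,6.5,0,0,0,0.15,0,0,13.5,0,0,0,0.15,0,0,20,0,0,0,0.15,0,0,13.5,0,0,0,0.15,0,0,6.5,0,0,0,0.15,0,0,2,0,0,0,0.15,0,0,4,0,0,0,0.15,0,0,4,0,0,0,0.15,0,0,2,0,0,0]
```

View pics/side7.png

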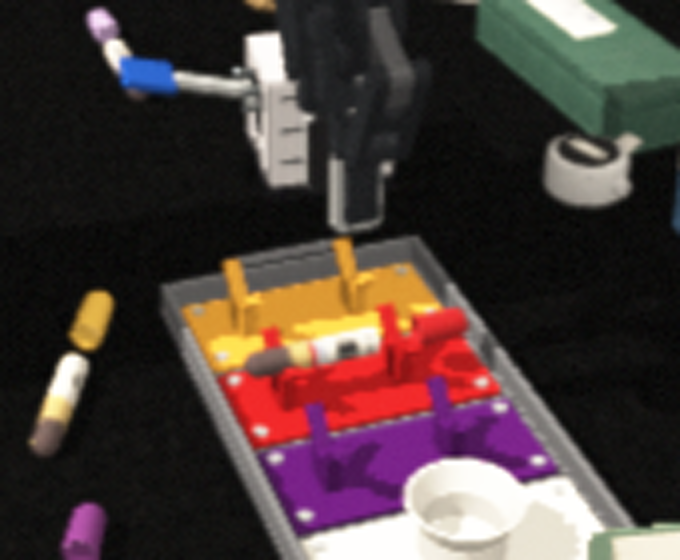

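Red tube lies in its V saddles, cap away from the robot (crop (440,325)). Now yellow.

Request:
arm_command(moves=[0,4.5,1.5,1,0,0,-2.5,0,8.5,3.5,2.5,0,0,-4.5,0,13,5.5,3,0,0,-7,0,12,7.5,3.5,0,0,-7,0,10.5,9,3,0,0,-7.5,0,10,10.5,3.5,0,0,-7,0,8,11,3,0,0,-7,0,7,12.5,3.5,0,0,-7,0,5.5,13,3,0,0,-7,0,2.5,9,2.5,0,0,-5])

```text
time: 14.9
position: [454.9, 99.5, 46.0]
tool_rot: [[-0.362, -0.932, -0.001], [-0.932, 0.362, -0.0], [0.001, 0.001, -1.0]]
contact_force: [0.5, -0.5, -0.5]
opening: 0.503
```

Request:
arm_command(moves=[0,1,4.5,1,0,0,-2,0.15,0,0,6.5,0,0,0,0.15,0,0,13.5,0,0,0,0.15,0,0,20,0,0,0,0.15,0,0,13.5,0,0,0,0.15,0,0,6.5,0,0,0,0.15,0,0,2,0,0,0,0.15,0,0,4,0,0,0,0.15,0,0,4,0,0,0,0.15,0,0,2,0,0,0])

```text
time: 15.9
position: [452.0, 100.2, -26.3]
tool_rot: [[-0.334, -0.943, 0.0], [-0.943, 0.334, 0.0], [-0.0, -0.0, -1.0]]
contact_force: [0.4, 0.2, 0.7]
opening: 0.425
```

Request:
arm_command(moves=[0.15,0,0,0,0,0,0,1,0,0,0,0,0,0,1,0,0,0,0,0,0,1,0,0,0,0,0,0,1,0,0,0,0,0,0,1,0,0,0,0,0,0,1,0,0,-10,0,0,0,1,0,0,-20,0,0,0,1,0,0,-25,0,0,0,1,0,0,-25,0,0,0])

```text
time: 16.9
position: [451.5, 100.1, 55.2]
tool_rot: [[-0.334, -0.943, -0.0], [-0.943, 0.334, -0.0], [0.0, 0.0, -1.0]]
contact_force: [-0.0, 0.5, 0.4]
opening: 0.13
```

```bash
python3 - <<'E'
from look import *
st()
plan([(569,133,62,97.1,13,1)],start=(451.9,100.3,53,160.5))
E
```

```text
t 16.9 p [451.5 100.1  55.2] yaw 160.5 tilt [-0. -0. -1.] q [ 0.2  0.2 -0.4  0.9 -0.  -1. ] F [-0.   0.5  0.4] open 0.13
rows 20 max (np.float64(11.0), np.float64(6.0)) end [569.  132.8  62. ] 97.0
[1,-2,-3,-0.5,0,0,2,1,-4.5,-6,-0.5,0,0,4,1,-7.5,-8,-0.5,0,0,5.5,1,-8,-8,-1,0,0,6,1,-8.5,-6.5,-1,0,0,5.5,1,-9.5,-6,-0.5,0,0,6,1,-10,-4.5,-1,0,0,5.5,1,-10.5,-4,-0.5,0,0,6,1,-10.5,-3,-1,0,0,5.5,1,-11,-1.5,-1,0,0,6]
[1,-11,-0.5,-0.5,0,0,5.5,1,-7.5,0,-0.5,0,0,4,1,-3.5,0.5,-0.5,0,0,2,1,0,0,0,0,0,0,1,0,0,0,0,0,0,1,0,0,0,0,0,0,1,0,0,0,0,0,0,1,0,0,0,0,0,0,1,0,0,0,0,0,0,1,0,0,0,0,0,0]
```

Request:
arm_command(moves=[1,-2,-3,-0.5,0,0,2,1,-4.5,-6,-0.5,0,0,4,1,-7.5,-8,-0.5,0,0,5.5,1,-8,-8,-1,0,0,6,1,-8.5,-6.5,-1,0,0,5.5,1,-9.5,-6,-0.5,0,0,6,1,-10,-4.5,-1,0,0,5.5,1,-10.5,-4,-0.5,0,0,6,1,-10.5,-3,-1,0,0,5.5,1,-11,-1.5,-1,0,0,6])

```text
time: 17.9
position: [548.0, 127.0, 62.0]
tool_rot: [[-0.95, -0.313, 0.0], [-0.313, 0.95, -0.0], [-0.0, -0.0, -1.0]]
contact_force: [0.8, 0.0, -0.1]
opening: 0.132
```

Request:
arm_command(moves=[1,-11,-0.5,-0.5,0,0,5.5,1,-7.5,0,-0.5,0,0,4,1,-3.5,0.5,-0.5,0,0,2,1,0,0,3,0,0,0,1,0,0,6,0,0,0,1,0,0,9,0,0,0,1,0,0,9,0,0,0,1,0,0,8,0,0,0,1,0,0,5,0,0,0,1,0,0,2,0,0,0])

```text
time: 18.9
position: [568.5, 132.6, 20.0]
tool_rot: [[-0.993, -0.122, -0.001], [-0.122, 0.993, -0.0], [0.001, -0.0, -1.0]]
contact_force: [-0.6, 0.5, -0.4]
opening: 0.133
```

```bash
python3 - <<'E'
from look import *
st()
r=look("side8","side",260,430,200,340,4)
m=cut_out("side","loose_yellow")
for a in m[:2]:
    v,u=np.nonzero(a["mask"]);P=at_depth(r,np.c_[u,v]);P=P[P[:,2]>42];print(a["score"],len(P),P.min(0) if len(P) else "",P.max(0) if len(P) else "",P.mean(0))
E
```

```text
t 18.9 p [568.5 132.6  20. ] yaw 97.0 tilt [-0. -0. -1.] q [ 0.2  0.5 -0.1  1.   0.   0.1] F [-0.6  0.5 -0.4] open 0.133
0.75 197 [525.2 120.4  47.8] [639.5 145.1  62.9] [583.5 129.5  55.3]
```

View pics/side8.png

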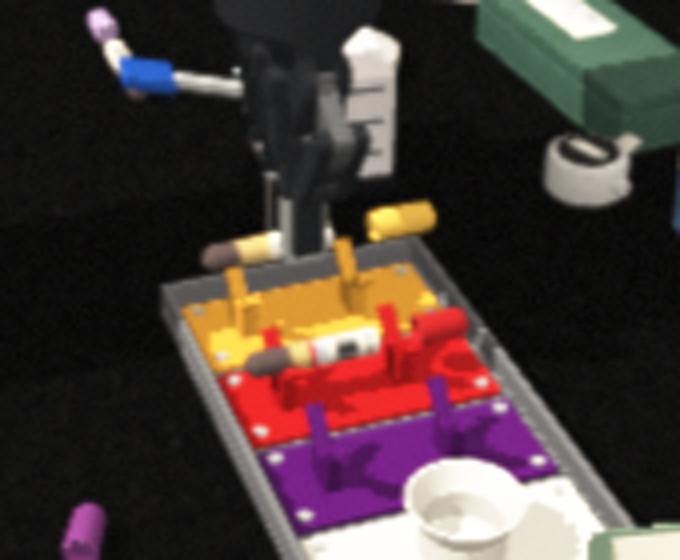

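Request:
arm_command(moves=[1,0,1,3,0,0,0,1,0,0,6,0,0,0,1,0,0,6,0,0,0,1,0,0,3,0,0,0,1,0,0,1.5,0,0,0,1,0,0,0,0,0,0,1,0,0,0,0,0,0,0.35,0,0,-0.5,0,0,0,0.35,0,0,0,0,0,0,0.35,0,0,0,0,0,0])

```text
time: 20.0
position: [568.9, 133.8, 2.0]
tool_rot: [[-0.993, -0.122, 0.0], [-0.122, 0.993, 0.0], [-0.0, 0.0, -1.0]]
contact_force: [-0.3, 0.5, -0.4]
opening: 0.325
```

Request:
arm_command(moves=[0.35,0,0,0,0,0,0,0.35,0,0,-5,0,0,0,0.35,0,0,-12,0,0,0,0.35,0,0,-20,0,0,0,0.35,0,0,-20,0,0,0,0.35,0,0,-12,0,0,0,0.35,0,0,-5,0,0,0,0.35,0,0,0,0,0,0,0.35,0,0,0,0,0,0,0.35,0,0,0,0,0,0])

```text
time: 21.0
position: [568.3, 133.6, 74.9]
tool_rot: [[-0.993, -0.122, -0.001], [-0.122, 0.993, -0.0], [0.001, -0.0, -1.0]]
contact_force: [-0.1, 0.9, 0.5]
opening: 0.327
```

```bash
python3 - <<'E'
from look import *
st()
r=look("side9","side",260,430,200,340,4)
plan([(436,-51,45,164.3,17,0),(436,-51,-15,164.3,5,0.15),(None,None,-27,None,4,.15)],start=(568.9,133.8,75,97))
E
```

```text
t 21.0 p [568.3 133.6  74.9] yaw 97.0 tilt [-0. -0. -1.] q [ 0.2  0.4 -0.1  1.1  0.   0.1] F [-0.1  0.9  0.5] open 0.327
rows 30 max (np.float64(20.0), np.float64(4.5)) end [436.  -51.2 -27. ] 164.5
[0,3.5,-3.5,0.5,0,0,-1.5,0,7,-7.5,1.5,0,0,-3,0,11,-10.5,2,0,0,-4.5,0,12,-9,2,0,0,-4.5,0,12.5,-8.5,2,0,0,-4.5,0,13.5,-7.5,2,0,0,-4.5,0,13.5,-6.5,2,0,0,-4.5,0,14.5,-5,2,0,0,-4.5,0,14.5,-4.5,2,0,0,-4.5,0,15,-2.5,2,0,0,-4.5]
[0,15,-2,2,0,0,-4.5,0,15,-0.5,2,0,0,-4.5,0,15.5,0.5,2,0,0,-4.5,0,15,1.5,2,0,0,-4.5,0,14.5,3,2,0,0,-4.5,0,10,3,1.5,0,0,-3,0,5,1.5,0.5,0,0,-1.5,0.15,0,0,6.5,0,0,0,0.15,0,0,13.5,0,0,0,0.15,0,0,20,0,0,0]
[0.15,0,0,13.5,0,0,0,0.15,0,0,6.5,0,0,0,0.15,0,0,2,0,0,0,0.15,0,0,4,0,0,0,0.15,0,0,4,0,0,0,0.15,0,0,2,0,0,0,0.15,0,0,0,0,0,0,0.15,0,0,0,0,0,0,0.15,0,0,0,0,0,0,0.15,0,0,0,0,0,0]
```

View pics/side9.png

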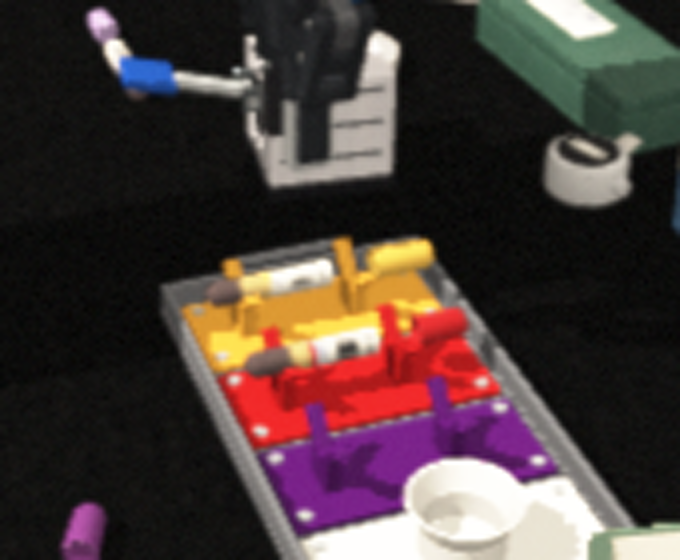

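Yellow is seated in the yellow cradle (crop (215..430, 260..290)). Now purple.

Request:
arm_command(moves=[0,3.5,-3.5,0.5,0,0,-1.5,0,7,-7.5,1.5,0,0,-3,0,11,-10.5,2,0,0,-4.5,0,12,-9,2,0,0,-4.5,0,12.5,-8.5,2,0,0,-4.5,0,13.5,-7.5,2,0,0,-4.5,0,13.5,-6.5,2,0,0,-4.5,0,14.5,-5,2,0,0,-4.5,0,14.5,-4.5,2,0,0,-4.5,0,15,-2.5,2,0,0,-4.5])

```text
time: 22.05
position: [488.2, 22.4, 57.3]
tool_rot: [[-0.673, -0.739, -0.001], [-0.739, 0.673, -0.0], [0.0, 0.0, -1.0]]
contact_force: [-0.9, -0.1, 0.2]
opening: 0.503
```

Request:
arm_command(moves=[0,15,-2,2,0,0,-4.5,0,15,-0.5,2,0,0,-4.5,0,15.5,0.5,2,0,0,-4.5,0,15,1.5,2,0,0,-4.5,0,14.5,3,2,0,0,-4.5,0,10,3,1.5,0,0,-3,0,5,1.5,0.5,0,0,-1.5,0.15,0,0,6.5,0,0,0,0.15,0,0,13.5,0,0,0,0.15,0,0,20,0,0,0])

```text
time: 23.05
position: [436.6, -51.2, 5.4]
tool_rot: [[-0.268, -0.963, 0.001], [-0.963, 0.268, -0.0], [-0.0, -0.001, -1.0]]
contact_force: [-0.1, -0.2, -0.7]
opening: 0.428
```

Request:
arm_command(moves=[0.15,0,0,13.5,0,0,0,0.15,0,0,6.5,0,0,0,0.15,0,0,2,0,0,0,0.15,0,0,4,0,0,0,0.15,0,0,4,0,0,0,0.15,0,0,2,0,0,0,0.15,0,0,0,0,0,0,1,0,0,0,0,0,0,1,0,0,0,0,0,0,1,0,0,0,0,0,0])

```text
time: 24.05
position: [436.1, -51.3, -26.0]
tool_rot: [[-0.267, -0.964, 0.0], [-0.964, 0.267, -0.0], [-0.0, -0.0, -1.0]]
contact_force: [-0.1, 0.8, 1.5]
opening: 0.13
```

Request:
arm_command(moves=[1,0,0,0,0,0,0,1,0,0,0,0,0,0,1,0,0,0,0,0,0,1,0,0,-5,0,0,0,1,0,0,-10,0,0,0,1,0,0,-15,0,0,0,1,0,0,-20,0,0,0,1,0,0,-20,0,0,0,1,0,0,-10,0,0,0,1,0,0,0,0,0,0])

```text
time: 25.05
position: [436.9, -51.4, 55.2]
tool_rot: [[-0.267, -0.964, 0.002], [-0.964, 0.267, -0.0], [-0.0, -0.002, -1.0]]
contact_force: [-0.4, 0.2, -1.3]
opening: 0.131
```

```bash
python3 - <<'E'
from look import *
st()
plan([(583.5,15,62,97.1,13,1)],start=(436,-51.2,53,164.5))
E
```

```text
t 25.05 p [436.9 -51.4  55.2] yaw 164.5 tilt [ 0. -0. -1.] q [-0.1  0.2 -0.5  0.9  0.  -1.4] F [-0.4  0.2 -1.3] open 0.131
rows 20 max (np.float64(15.0), np.float64(6.5)) end [583.6  15.2  62. ] 97.0
[1,-3,-4,-0.5,0,0,2,1,-6.5,-7,-0.5,0,0,4,1,-10.5,-10.5,-0.5,0,0,6.5,1,-11.5,-9,-1,0,0,6,1,-12.5,-7.5,-1,0,0,6,1,-13.5,-6.5,-0.5,0,0,6,1,-14,-5,-1,0,0,6.5,1,-14,-3.5,-0.5,0,0,6,1,-14.5,-1.5,-1,0,0,6,1,-15,-0.5,-1,0,0,6]
[1,-14.5,1,-0.5,0,0,6.5,1,-9.5,2,-0.5,0,0,4,1,-5,1.5,-0.5,0,0,2,1,0,0,0,0,0,0,1,0,0,0,0,0,0,1,0,0,0,0,0,0,1,0,0,0,0,0,0,1,0,0,0,0,0,0,1,0,0,0,0,0,0,1,0,0,0,0,0,0]
```

Request:
arm_command(moves=[1,-3,-4,-0.5,0,0,2,1,-6.5,-7,-0.5,0,0,4,1,-10.5,-10.5,-0.5,0,0,6.5,1,-11.5,-9,-1,0,0,6,1,-12.5,-7.5,-1,0,0,6,1,-13.5,-6.5,-0.5,0,0,6,1,-14,-5,-1,0,0,6.5,1,-14,-3.5,-0.5,0,0,6,1,-14.5,-1.5,-1,0,0,6,1,-15,-0.5,-1,0,0,6])

```text
time: 26.05
position: [556.6, 3.2, 60.2]
tool_rot: [[-0.944, -0.33, -0.002], [-0.33, 0.944, 0.0], [0.001, 0.001, -1.0]]
contact_force: [0.1, -0.8, -0.2]
opening: 0.135
```

Request:
arm_command(moves=[1,-14.5,1,-0.5,0,0,6.5,1,-9.5,2,-0.5,0,0,4,1,-5,1.5,-0.5,0,0,2,1,0,0,3,0,0,0,1,0,0,6,0,0,0,1,0,0,9,0,0,0,1,0,0,9,0,0,0,1,0,0,8,0,0,0,1,0,0,5,0,0,0,1,0,0,2,0,0,0])

```text
time: 27.05
position: [583.1, 15.0, 20.1]
tool_rot: [[-0.993, -0.122, -0.001], [-0.122, 0.993, -0.0], [0.001, 0.0, -1.0]]
contact_force: [0.1, 0.6, 0.4]
opening: 0.134
```

```bash
python3 - <<'E'
from look import *
st()
r=look("side10","side",260,430,200,340,4)
m=cut_out("side","loose_purple")
for a in m[:2]:
    v,u=np.nonzero(a["mask"]);P=at_depth(r,np.c_[u,v]);P=P[P[:,2]>42];print(a["score"],len(P),P.min(0) if len(P) else "",P.max(0) if len(P) else "")
E
```

```text
t 27.05 p [583.1  15.   20.1] yaw 97.0 tilt [-0. -0. -1.] q [ 0.   0.5 -0.1  1.   0.  -0.1] F [0.1 0.6 0.4] open 0.134
0.69 39 [538.9 -22.8  46.7] [624.   26.9  99.3]
0.54 276 [538.9   2.7  46. ] [646.7  27.2  61.7]
```

View pics/side10.png

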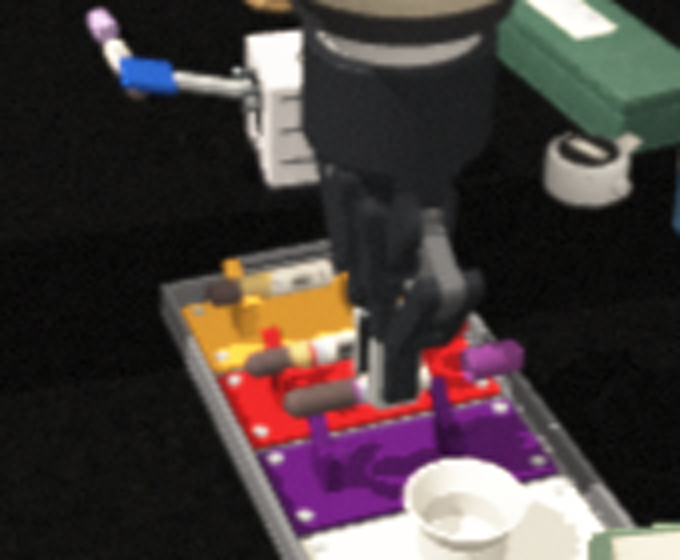

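Request:
arm_command(moves=[1,0,0,3,0,0,0,1,0,0,6,0,0,0,1,0,0,6,0,0,0,1,0,0,3,0,0,0,1,0,0,1.5,0,0,0,1,0,0,0,0,0,0,1,0,0,0,0,0,0,0.35,0,0,-0.5,0,0,0,0.35,0,0,0,0,0,0,0.35,0,0,0,0,0,0])

```text
time: 28.15
position: [583.6, 15.1, 2.0]
tool_rot: [[-0.993, -0.122, 0.0], [-0.122, 0.993, -0.0], [-0.0, -0.0, -1.0]]
contact_force: [-0.7, -0.4, 0.3]
opening: 0.324
```

Request:
arm_command(moves=[0.35,0,0,0,0,0,0,0.35,0,0,-5,0,0,0,0.35,0,0,-12,0,0,0,0.35,0,0,-20,0,0,0,0.35,0,0,-20,0,0,0,0.35,0,0,-20,0,0,0,0.35,0,0,-20,0,0,0,0.35,0,0,-10,0,0,0,0.35,0,0,0,0,0,0,0.35,0,0,0,0,0,0])

```text
time: 29.15
position: [583.3, 15.1, 108.4]
tool_rot: [[-0.993, -0.122, -0.0], [-0.122, 0.993, -0.0], [0.0, 0.0, -1.0]]
contact_force: [-0.2, 0.6, -0.4]
opening: 0.328
```

```bash
python3 - <<'E'
from look import *
st()
r=look("side11","side",260,430,200,340,4)
# lever pad & block from saved initial top image + side
for cam in("top","side"):
    r=np.load(f"/tmp/{cam}.npy",allow_pickle=True).item()
    c=r["color"].astype(int)
    m=(c[:,:,2]>120)&(c[:,:,0]<70)&(c[:,:,1]<140)
    w=np.zeros_like(m); 
    if cam=="top": w[235:275,215:260]=1
    else: w[205:235,280:325]=1
    v,u=np.nonzero(m&w);P=at_depth(r,np.c_[u,v]);Q=P[P[:,2]>65]
    R=cv2.minAreaRect(Q[:,:2].astype(np.float32));print(cam,len(P),R,np.median(Q[:,2]),Q.min(0),Q.max(0))
    A=at_z(r,np.c_[u,v],75)[:,:2];print(cv2.minAreaRect(A.astype(np.float32)))
r=np.load("/tmp/top.npy",allow_pickle=True).item()
v,u=np.mgrid[165:235,210:275];P=at_depth(r,np.c_[u.ravel(),v.ravel()]);Q=P[(P[:,2]>68)&(P[:,2]<78)&(P[:,0]>570)];print("block top",cv2.minAreaRect(Q[:,:2].astype(np.float32)),np.median(Q[:,2]))
i=r["color"][170:275,200:280,::-1];cv2.imwrite("pics/block.png",cv2.resize(i,None,fx=5,fy=5,interpolation=cv2.INTER_CUBIC))
E
```

```text
t 29.15 p [583.3  15.1 108.4] yaw 97.0 tilt [-0. -0. -1.] q [ 0.   0.4  0.   1.2  0.  -0.1] F [-0.2  0.6 -0.4] open 0.328
top 307 ((517.5091552734375, 286.66748046875), (29.991628646850586, 28.9373722076416), 88.91020965576172) 74.4577649617994 [502.9 271.6  67.8] [531.8 301.8  81.4]
((517.5889892578125, 286.1451416015625), (29.120649337768555, 30.517993927001953), 0.7993252277374268)
side 93 ((518.356201171875, 284.1481628417969), (31.328197479248047, 26.13739585876465), 87.08501434326172) 72.64287474461395 [504.6 268.5  66.3] [531.9 299.5  77.5]
((518.49755859375, 277.8970642089844), (37.410037994384766, 29.12714195251465), 77.92743682861328)
block top ((614.802490234375, 286.8363037109375), (66.56183624267578, 71.4582748413086), 89.73514556884766) 72.02094799645926
```

View pics/side11.png

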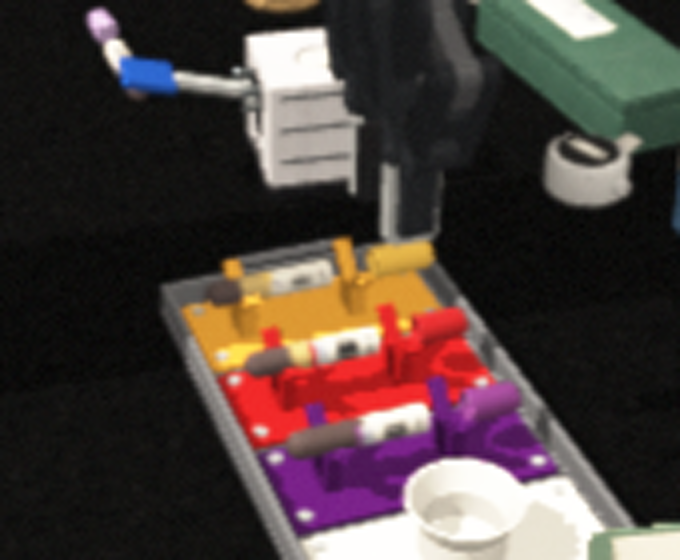

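View pics/block.png

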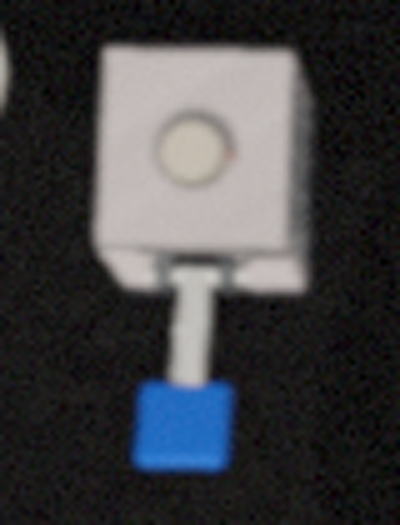

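```bash
python3 - <<'E'
from look import *
plan([(516,287,100,90,13,1),(516,287,55,90,5,1)],start=(583.6,15.2,109,97))
E
```

```text
rows 20 max (np.float64(25.5), np.float64(1.0)) end [515.9 287.   55. ] 90.0
[1,1,8.5,0.5,0,0,0,1,2,17,0.5,0,0,0.5,1,3.5,25,0.5,0,0,1,1,3.5,25,1,0,0,0.5,1,4,25.5,1,0,0,0.5,1,4.5,25,0.5,0,0,0.5,1,4,25,1,0,0,1,1,5,25,0.5,0,0,0.5,1,5,25,1,0,0,0.5,1,5.5,25,1,0,0,0.5]
[1,5.5,25,0.5,0,0,1,1,4,16.5,0.5,0,0,0.5,1,2,8,0.5,0,0,0,1,0,0,5,0,0,0,1,0,0,10,0,0,0,1,0,0,15,0,0,0,1,0,0,10,0,0,0,1,0,0,5,0,0,0,1,0,0,0,0,0,0,1,0,0,0,0,0,0]
```

Purple is seated too, and all three caps point away from the robot. Pad centre measured at (517.5, 286.5, 75). Now the lever.

Request:
arm_command(moves=[1,1,8.5,0.5,0,0,0,1,2,17,0.5,0,0,0.5,1,3.5,25,0.5,0,0,1,1,3.5,25,1,0,0,0.5,1,4,25.5,1,0,0,0.5,1,4.5,25,0.5,0,0,0.5,1,4,25,1,0,0,1,1,5,25,0.5,0,0,0.5,1,5,25,1,0,0,0.5,1,5.5,25,1,0,0,0.5])

```text
time: 30.2
position: [527.0, 238.9, 100.5]
tool_rot: [[-1.0, -0.026, -0.001], [-0.026, 1.0, -0.0], [0.001, -0.0, -1.0]]
contact_force: [0.1, -0.4, 1.0]
opening: 0.003
```

Request:
arm_command(moves=[1,5.5,25,0.5,0,0,1,1,4,16.5,0.5,0,0,0.5,1,2,8,0.5,0,0,0,1,0,0,5,0,0,0,1,0,0,10,0,0,0,1,0,0,15,0,0,0,1,0,0,10,0,0,0,1,0,0,5,0,0,0,1,0,0,0,0,0,0,1,0,0,0,0,0,0])

```text
time: 31.2
position: [516.1, 286.7, 55.1]
tool_rot: [[-1.0, 0.0, 0.0], [0.0, 1.0, 0.0], [-0.0, 0.0, -1.0]]
contact_force: [-0.6, 0.3, 0.1]
opening: -0.001
```

```bash
python3 - <<'E'
from look import *
st()
r=look("side12","side",250,390,150,270,5)
E
```

```text
t 31.2 p [516.1 286.7  55.1] yaw 90.0 tilt [ 0.  0. -1.] q [ 0.5  0.5 -0.1  1.1  0.   0.5] F [-0.6  0.3  0.1] open -0.001
```

View pics/side12.png

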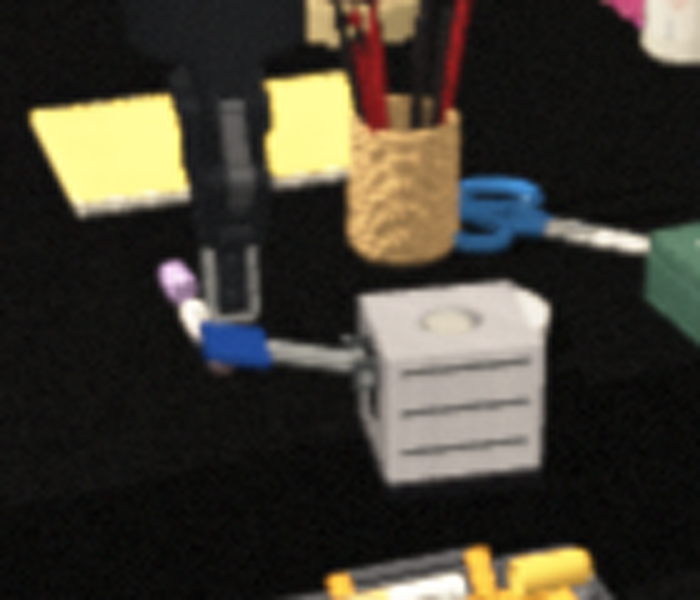

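Closed fingertips are just above the pad (crop (235,320)). Pressing in stages.

Request:
arm_command(moves=[1,0,0,3,0,0,0,1,0,0,3,0,0,0,1,0,0,4,0,0,0,1,0,0,4,0,0,0,1,0,0,4,0,0,0,1,0,0,4,0,0,0,1,0,0,4,0,0,0,1,0,0,4,0,0,0,1,0,0,2,0,0,0,1,0,0,0,0,0,0])

```text
time: 32.25
position: [515.8, 286.8, 22.5]
tool_rot: [[-1.0, 0.0, -0.0], [0.0, 1.0, -0.0], [0.0, -0.0, -1.0]]
contact_force: [-0.5, -0.2, 0.1]
opening: 0.002
```

Request:
arm_command(moves=[1,0,0,2,0,0,0,1,0,0,2,0,0,0,1,0,0,1,0,0,0,1,0,0,1,0,0,0,1,0,0,0,0,0,0,1,0,0,0,0,0,0,1,0,0,0,0,0,0,1,0,0,0,0,0,0,1,0,0,0,0,0,0,1,0,0,0,0,0,0])

```text
time: 33.25
position: [515.8, 286.9, 16.8]
tool_rot: [[-1.0, 0.0, -0.0], [0.0, 1.0, -0.0], [0.0, -0.0, -1.0]]
contact_force: [-0.0, 0.6, 0.4]
opening: 0.001
```

```bash
python3 - <<'E'
from look import *
st()
r=look("side13","side",250,390,150,270,5)
E
```

```text
t 33.25 p [515.8 286.9  16.8] yaw 90.0 tilt [-0. -0. -1.] q [ 0.5  0.5 -0.1  1.   0.   0.5] F [-0.   0.6  0.4] open 0.001
```

View pics/side13.png

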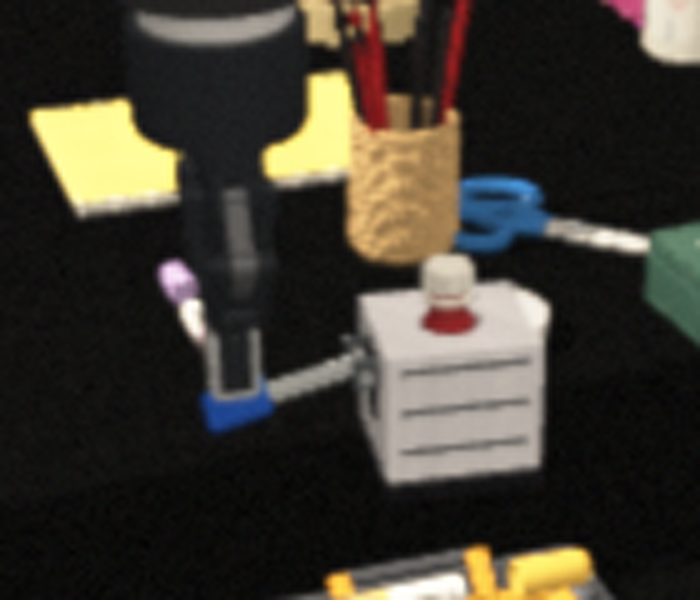

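The vial has risen (cap at crop (447,275)). There's no end-stop force yet, so I'll continue to the stop.

Request:
arm_command(moves=[1,0,0,1,0,0,0,1,0,0,1,0,0,0,1,0,0,0.5,0,0,0,1,0,0,0.5,0,0,0,1,0,0,0.5,0,0,0,1,0,0,0.5,0,0,0,1,0,0,0,0,0,0,1,0,0,0,0,0,0,1,0,0,0,0,0,0,1,0,0,0,0,0,0])

```text
time: 34.3
position: [516.3, 287.2, 14.9]
tool_rot: [[-1.0, 0.0, 0.002], [0.0, 1.0, 0.001], [-0.002, 0.001, -1.0]]
contact_force: [-11.3, -5.3, 33.8]
opening: 0.002
```

Hard stop reached (34 N at the fingertips). Retreat upward and measure the vial.

Request:
arm_command(moves=[1,0,0,-5,0,0,0,1,0,0,-10,0,0,0,1,0,0,-20,0,0,0,1,0,0,-20,0,0,0,1,0,0,-20,0,0,0,0.2,0,0,-10,0,0,0,0.1,0,0,-5,0,0,0,0.1,0,0,0,0,0,0,0.1,0,0,0,0,0,0,0.1,0,0,0,0,0,0])

```text
time: 35.3
position: [515.4, 286.6, 101.9]
tool_rot: [[-1.0, 0.0, -0.001], [0.0, 1.0, -0.001], [0.001, -0.001, -1.0]]
contact_force: [-0.7, -0.7, -0.4]
opening: 0.453
```

```bash
python3 - <<'E'
from look import *
st()
r=look("side14","side",250,390,150,270,5)
for a in cut_out("side","vial")[:2]:
    v,u=np.nonzero(a["mask"]);P=at_depth(r,np.c_[u,v]);print(a["score"],len(P),a["uv"],np.percentile(P,[2,50,98],axis=0))
look("top14","top",200,300,160,280,5)
r=read_camera("top")
for a in cut_out("top","vial")[:2]:
    v,u=np.nonzero(a["mask"]);P=at_depth(r,np.c_[u,v]);print(a["score"],len(P),a["uv"],np.percentile(P,[2,50,98],axis=0))
plan([(613,287,88,90,8,0),(613,287,48,90,6,0)],start=(515.9,287,103,90))
E
```

```text
t 35.3 p [515.4 286.6 101.9] yaw 90.0 tilt [-0. -0. -1.] q [ 0.5  0.4  0.   1.2 -0.   0.5] F [-0.7 -0.7 -0.4] open 0.453
0.74 146 [340.1, 209.1] [[604.9 274.6  70.3]
 [614.1 280.3  87.4]
 [624.5 293.1  99.8]]
0.57 1995 [423.4, 217.5] [[542.6 -72.9   4.1]
 [600.3 -42.8   9.2]
 [660.5 -13.   36.8]]
rows 20 max (np.float64(16.5), np.float64(0.0)) end [612.9 287.   48. ] 90.0
[0,-5.5,0,1,0,0,0,0,-10.5,0,1.5,0,0,0,0,-16.5,0,2.5,0,0,0,0,-16,0,2.5,0,0,0,0,-16,0,2.5,0,0,0,0,-16.5,0,2.5,0,0,0,0,-10.5,0,1.5,0,0,0,0,-5.5,0,1,0,0,0,0,0,0,3.5,0,0,0,0,0,0,6.5,0,0,0]
[0,0,0,10,0,0,0,0,0,0,10,0,0,0,0,0,0,6.5,0,0,0,0,0,0,3.5,0,0,0,0,0,0,0,0,0,0,0,0,0,0,0,0,0,0,0,0,0,0,0,0,0,0,0,0,0,0,0,0,0,0,0,0,0,0,0,0,0,0,0,0,0]
```

View pics/side14.png

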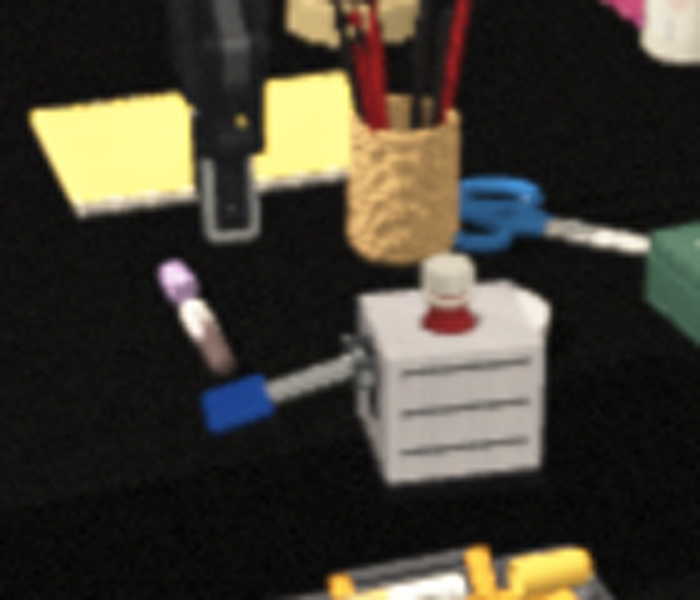

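View pics/top14.png

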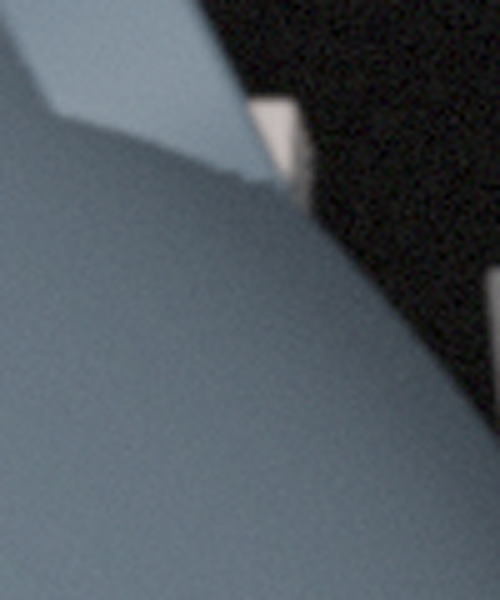

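Request:
arm_command(moves=[0,-5.5,0,1,0,0,0,0,-10.5,0,1.5,0,0,0,0,-16.5,0,2.5,0,0,0,0,-16,0,2.5,0,0,0,0,-16,0,2.5,0,0,0,0,-16.5,0,2.5,0,0,0,0,-10.5,0,1.5,0,0,0,0,-5.5,0,1,0,0,0,0,0,0,3.5,0,0,0,0,0,0,6.5,0,0,0])

```text
time: 36.55
position: [613.0, 286.9, 77.7]
tool_rot: [[-1.0, 0.0, 0.0], [0.0, 1.0, 0.0], [-0.0, 0.0, -1.0]]
contact_force: [-1.4, -0.6, 0.3]
opening: 0.502
```

Request:
arm_command(moves=[0,0,0,10,0,0,0,0,0,0,10,0,0,0,0,0,0,6.5,0,0,0,0,0,0,3.5,0,0,0,0,0,0,0,0,0,0,0,0,0,0,0,0,0,0,0,0,0,0,0,0,0,0,0,0,0,0,0,0,0,0,0,0,0,0,0,0,0,0,0,0,0])

```text
time: 37.55
position: [612.9, 286.9, 47.9]
tool_rot: [[-1.0, 0.0, 0.0], [0.0, 1.0, 0.0], [-0.0, 0.0, -1.0]]
contact_force: [-0.1, 0.1, -0.3]
opening: 0.5
```

```bash
python3 - <<'E'
from look import *
st()
r=look("side15","side",270,410,150,270,5)
E
```

```text
t 37.55 p [612.9 286.9  47.9] yaw 90.0 tilt [ 0.  0. -1.] q [0.4 0.6 0.2 1.1 0.  0.4] F [-0.1  0.1 -0.3] open 0.5
```

View pics/side15.png

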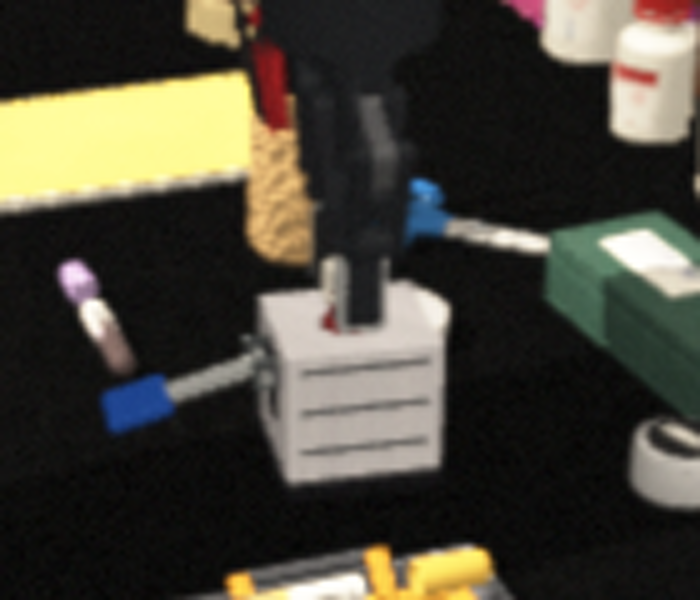

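Request:
arm_command(moves=[0,1,0,0,0,0,0,0,1,0,0,0,0,0,1,0,0,0,0,0,0,1,0,0,0,0,0,0,1,0,0,0,0,0,0,1,0,0,0,0,0,0,1,0,0,0,0,0,0,1,0,0,-5,0,0,0,1,0,0,-10,0,0,0,1,0,0,-15,0,0,0])

```text
time: 38.6
position: [610.5, 286.7, 78.2]
tool_rot: [[-1.0, 0.0, -0.001], [0.0, 1.0, -0.0], [0.001, -0.0, -1.0]]
contact_force: [0.1, 0.6, -0.8]
opening: 0.242
```

```bash
python3 - <<'E'
from look import *
st()
plan([(None,None,90,None,3,1),(595,60,90,97,13,1),(598,-44,70,97,8,1)],start=(610.9,287,78,90))
E
```

```text
t 38.6 p [610.5 286.7  78.2] yaw 90.0 tilt [-0. -0. -1.] q [0.4 0.6 0.3 1.2 0.  0.4] F [ 0.1  0.6 -0.8] open 0.242
rows 30 max (np.float64(21.0), np.float64(1.0)) end [598.2 -43.8  70. ] 97.0
[1,0,0,-3,0,0,0,1,0,0,-6,0,0,0,1,0,0,-3,0,0,0,1,0.5,-7,0,0,0,0,1,1,-13.5,0,0,0,-0.5,1,1.5,-21,0,0,0,-1,1,2,-20.5,0,0,0,-0.5,1,2,-20.5,0,0,0,-0.5,1,2.5,-20.5,0,0,0,-0.5,1,2.5,-20.5,0,0,0,-1]
[1,3,-20.5,0,0,0,-0.5,1,3,-20.5,0,0,0,-0.5,1,3.5,-20.5,0,0,0,-0.5,1,3,-20.5,0,0,0,-1,1,2.5,-13.5,0,0,0,-0.5,1,1.5,-6.5,0,0,0,0,1,0.5,-6,1,0,0,0,1,1,-11.5,2.5,0,0,0,1,1.5,-17,3,0,0,0,1,2,-17.5,3.5,0,0,0]
[1,1.5,-17,3.5,0,0,0,1,1.5,-17.5,3,0,0,0,1,1,-11.5,2.5,0,0,0,1,0.5,-5.5,1,0,0,0,1,0,0,0,0,0,0,1,0,0,0,0,0,0,1,0,0,0,0,0,0,1,0,0,0,0,0,0,1,0,0,0,0,0,0,1,0,0,0,0,0,0]
```

Request:
arm_command(moves=[1,0,0,-3,0,0,0,1,0,0,-6,0,0,0,1,0,0,-3,0,0,0,1,0.5,-7,0,0,0,0,1,1,-13.5,0,0,0,-0.5,1,1.5,-21,0,0,0,-1,1,2,-20.5,0,0,0,-0.5,1,2,-20.5,0,0,0,-0.5,1,2.5,-20.5,0,0,0,-0.5,1,2.5,-20.5,0,0,0,-1])

```text
time: 39.6
position: [601.6, 161.0, 89.4]
tool_rot: [[-0.998, -0.07, -0.001], [-0.07, 0.998, -0.0], [0.001, -0.0, -1.0]]
contact_force: [-0.2, -0.5, -0.5]
opening: 0.241
```

Request:
arm_command(moves=[1,3,-20.5,0,0,0,-0.5,1,3,-20.5,0,0,0,-0.5,1,3.5,-20.5,0,0,0,-0.5,1,3,-20.5,0,0,0,-1,1,2.5,-13.5,0,0,0,-0.5,1,1.5,-6.5,0,0,0,0,1,0.5,-6,1,0,0,0,1,1,-11.5,2.5,0,0,0,1,1.5,-17,3,0,0,0,1,2,-17.5,3.5,0,0,0])

```text
time: 40.6
position: [596.3, 6.6, 79.4]
tool_rot: [[-0.992, -0.122, -0.0], [-0.122, 0.992, -0.0], [0.0, -0.0, -1.0]]
contact_force: [0.2, 0.2, -0.6]
opening: 0.246
```

Request:
arm_command(moves=[1,1.5,-17,3.5,0,0,0,1,1.5,-17.5,3,0,0,0,1,1,-11.5,2.5,0,0,0,1,0.5,-5.5,1,0,0,0,1,0,0,0,0,0,0,1,0,0,0,0,0,0,1,0,0,0,0,0,0,1,0,0,0,0,0,0,1,0,0,0,0,0,0,1,0,0,0,0,0,0])

```text
time: 41.6
position: [598.1, -43.7, 69.9]
tool_rot: [[-0.993, -0.122, 0.0], [-0.122, 0.993, -0.0], [-0.0, -0.0, -1.0]]
contact_force: [-1.0, 0.1, -0.5]
opening: 0.242
```

```bash
python3 - <<'E'
from look import *
st()
r=look("side16","side",290,450,230,370,5)
for a in cut_out("side","vial")[:2]:
    v,u=np.nonzero(a["mask"]);P=at_depth(r,np.c_[u,v]);print(a["score"],len(P),a["uv"],np.percentile(P,[2,50,98],axis=0))
# cup center from initial top: rim points z 33..40
t=np.load("/tmp/top.npy",allow_pickle=True).item()
v,u=np.mgrid[180:260,400:445];P=at_depth(t,np.c_[u.ravel(),v.ravel()]);Q=P[(P[:,2]>32)&(P[:,2]<42)&(P[:,1]<-10)]
print("rim",len(Q),cv2.minEnclosingCircle(Q[:,:2].astype(np.float32)),np.median(Q[:,2]),cv2.fitEllipse(Q[:,:2].astype(np.float32)))
E
```

```text
t 41.6 p [598.1 -43.7  69.9] yaw 97.0 tilt [ 0. -0. -1.] q [-0.1  0.5 -0.   1.1 -0.  -0.2] F [-1.   0.1 -0.5] open 0.242
0.66 134 [375.7, 308.1] [[590.6 -58.1  76.3]
 [596.6 -53.4  86.5]
 [609.4 -41.7 101.2]]
rim 163 ((602.2919311523438, -43.27646255493164), 24.721445083618164) 35.27643626608665 ((601.9454345703125, -43.26435089111328), (45.2984619140625, 45.787696838378906), 114.38094329833984)
```

View pics/side16.png

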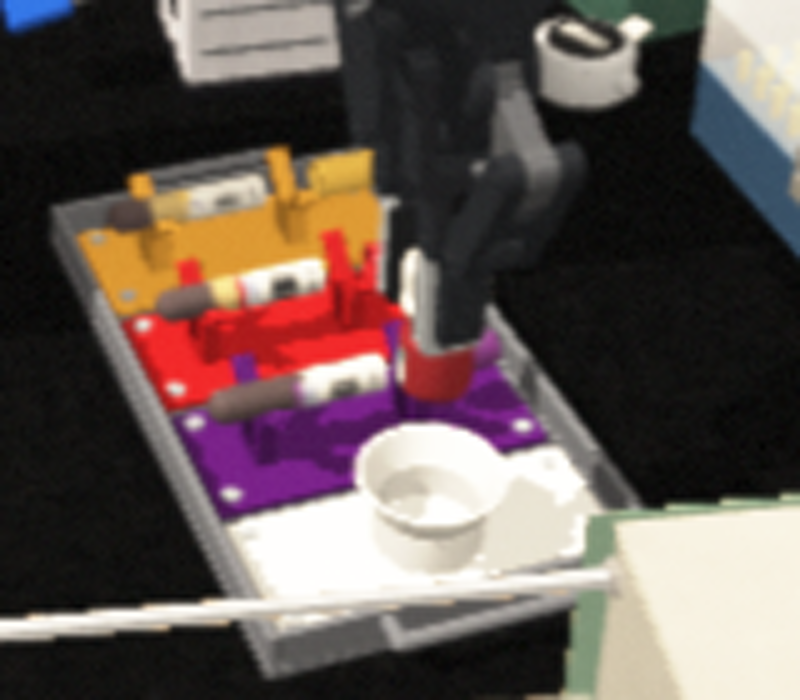

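```bash
python3 - <<'E'
from look import *
r=np.load("/tmp/side.npy",allow_pickle=True).item()
def proj(P):
    T=np.linalg.inv(r["world_from_camera"]);c=T[:3,:3]@np.array(P,float)+T[:3,3];c=c*[1,-1,-1]
    return cv2.projectPoints(c.reshape(1,3),np.zeros(3),np.zeros(3),r["mtx"],np.array(r["dist"]))[0].ravel()
for p in [(602,-43.3,73.5),(602,-43.3,82),(598,-43.3,82),(602,-43.3,36)]: print(p,(proj(p)-[290,230])*5)
E
```

```text
(602, -43.3, 73.5) [430.9 377. ]
(602, -43.3, 82) [432.3 356.1]
(598, -43.3, 82) [420.2 357.7]
(602, -43.3, 36) [424.9 466.3]
```

Vial aligns with the cup axis (vial centre crop column 437, cup rim centre 430, within about 1–2 mm). Lowering.

Request:
arm_command(moves=[1,0,0,4,0,0,0,1,0,0,8,0,0,0,1,0,0,10,0,0,0,1,0,0,10,0,0,0,1,0,0,10,0,0,0,1,0,0,8,0,0,0,1,0,0,5,0,0,0,1,0,0,3,0,0,0,1,0,0,2,0,0,0,1,0,0,0,0,0,0])

```text
time: 42.7
position: [598.1, -43.9, 9.8]
tool_rot: [[-0.993, -0.122, 0.0], [-0.122, 0.993, -0.0], [-0.0, -0.0, -1.0]]
contact_force: [0.1, 0.1, -1.0]
opening: 0.241
```

```bash
python3 - <<'E'
from look import *
st()
r=look("side17","side",290,450,230,370,5)
E
```

```text
t 42.7 p [598.1 -43.9   9.8] yaw 97.0 tilt [ 0. -0. -1.] q [-0.1  0.5 -0.1  1.  -0.  -0.2] F [ 0.1  0.1 -1. ] open 0.241
```

View pics/side17.png

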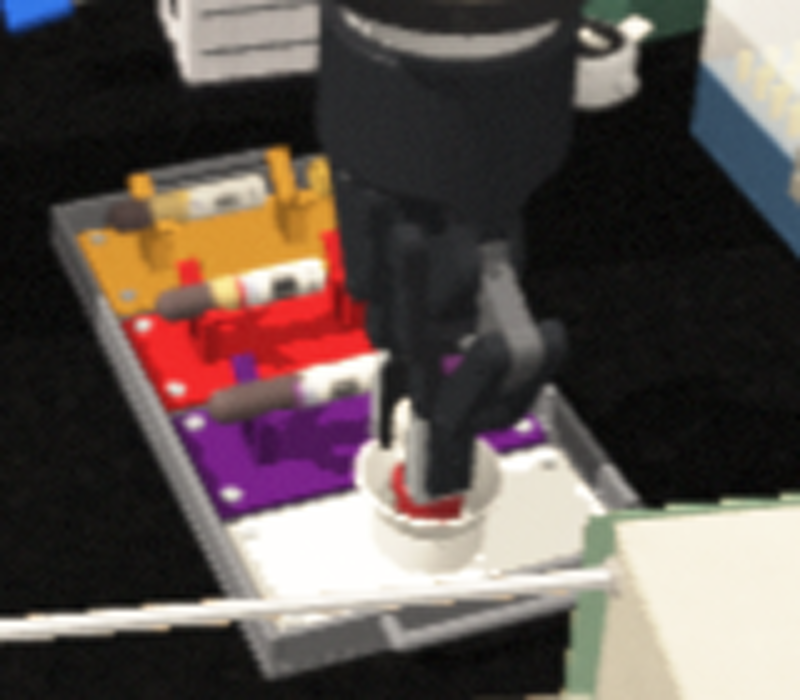

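Vial is inside the cup. Lower gently until contact.

Request:
arm_command(moves=[1,0,0,1,0,0,0,1,0,0,0.5,0,0,0,1,0,0,0.5,0,0,0,1,0,0,0.5,0,0,0,1,0,0,0.5,0,0,0,1,0,0,0,0,0,0,1,0,0,0,0,0,0,1,0,0,0,0,0,0,1,0,0,0,0,0,0,1,0,0,0,0,0,0])

```text
time: 43.75
position: [598.5, -43.9, 7.3]
tool_rot: [[-0.993, -0.122, 0.001], [-0.122, 0.993, -0.0], [-0.001, -0.0, -1.0]]
contact_force: [-0.5, -0.8, 5.9]
opening: 0.246
```

Request:
arm_command(moves=[1,0,0,-0.5,0,0,0,0.4,0,0,0,0,0,0,0.2,0,0,0,0,0,0,0.2,0,0,0,0,0,0,0.2,0,0,0,0,0,0,0.2,0,0,-4,0,0,0,0.2,0,0,-8,0,0,0,0.2,0,0,-15,0,0,0,0.2,0,0,-20,0,0,0,0.2,0,0,-20,0,0,0])

```text
time: 44.75
position: [598.1, -43.9, 75.7]
tool_rot: [[-0.993, -0.122, 0.0], [-0.122, 0.993, 0.0], [-0.0, -0.0, -1.0]]
contact_force: [1.1, -0.4, 0.0]
opening: 0.401
```

Request:
arm_command(moves=[0.2,0,0,-25,0,0,0,0.2,10,0,-25,0,0,0,0.2,20,0,-20,0,0,0,0.2,25,0,-10,0,0,0,0.2,25,0,0,0,0,0,0.2,25,0,0,0,0,0,0.2,25,0,0,0,0,0,0.2,20,0,0,0,0,0,0.2,10,0,0,0,0,0,0.2,5,0,0,0,0,0])

```text
time: 45.75
position: [434.1, -64.1, 155.0]
tool_rot: [[-0.993, -0.121, 0.001], [-0.121, 0.993, -0.0], [-0.001, -0.0, -1.0]]
contact_force: [0.1, -0.1, 0.5]
opening: 0.4
```

```bash
python3 - <<'E'
from look import *
st()
r=look("side18","side",250,450,180,370,4)
look("top18","top",200,480,150,350,2.8)
for a in cut_out("side","vial")[:1]:
    v,u=np.nonzero(a["mask"]);P=at_depth(r,np.c_[u,v]);print(a["score"],len(P),a["uv"],np.percentile(P,[2,50,98],axis=0))
for n in("loose_red","loose_yellow","loose_purple","loose_lilac"):
    for a in cut_out("side",n)[:1]:
        v,u=np.nonzero(a["mask"]);P=at_depth(r,np.c_[u,v]);print(n,a["score"],len(P),np.percentile(P,[2,50,98],axis=0).tolist())
E
```

```text
t 45.75 p [434.1 -64.1 155. ] yaw 97.0 tilt [ 0. -0. -1.] q [-0.1  0.1 -0.3  1.2 -0.  -0.3] F [ 0.1 -0.1  0.5] open 0.4
0.61 333 [376.6, 323.4] [[591.1 -55.2  22.8]
 [600.3 -50.1  45. ]
 [613.2 -33.7  59.2]]
loose_red 0.65 307 [[535.515936451987, 62.33866957908239, 25.882839661759803], [578.8553450505708, 69.4480679641332, 34.20200024602883], [637.0085966590908, 83.12486480143626, 37.63819721289581]]
loose_yellow 0.52 290 [[528.2656709040695, 121.42051527407295, 25.277966231791474], [575.8962897961158, 129.58264673446456, 34.064579001221716], [636.705870896028, 143.23574065759541, 38.64278780845367]]
loose_purple 0.75 343 [[543.1224796938677, 2.3120856887533954, 25.348374387858183], [586.4014964893863, 9.843086066717547, 34.23872628677327], [643.1686668449306, 24.11424783105708, 38.133997174204744]]
loose_lilac 0.68 133 [[506.7050269145259, 381.8747051110301, -1.04137068585007], [518.3000272857823, 433.09410182522413, 10.407543471698148], [528.3573800972093, 488.4886451247304, 15.018130718370477]]
```

View pics/side18.png

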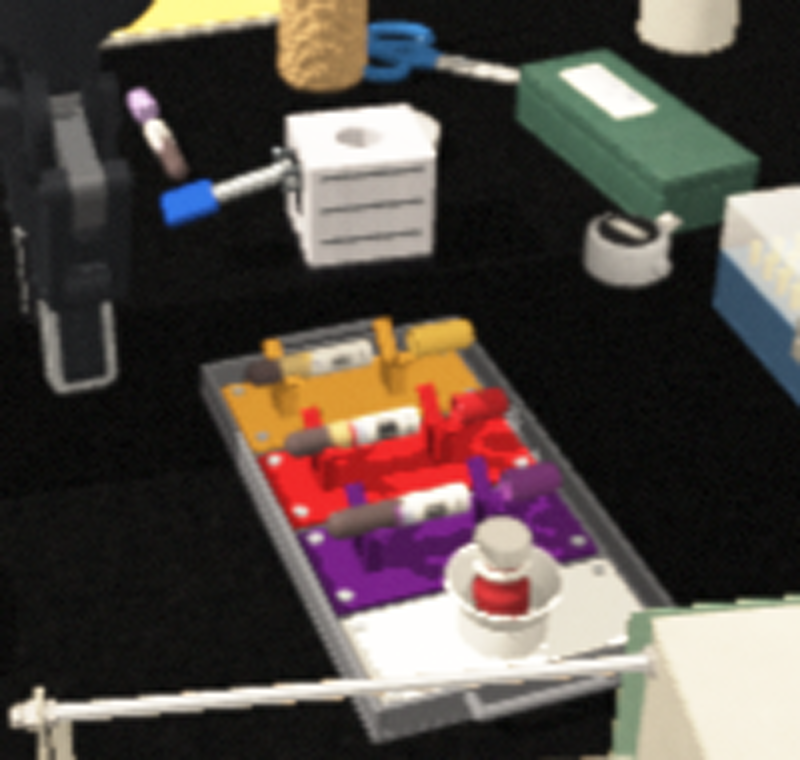

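View pics/top18.png

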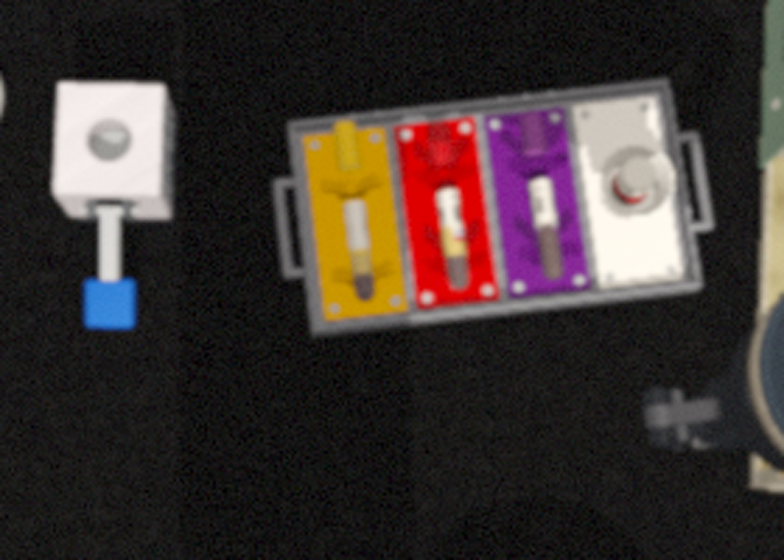

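Both views agree. The three tubes lie in their own cradles, caps away from the robot, tops at about 38 mm. The vial stands upright in the cup with its top at about 59 mm. The lilac tube is untouched, and the robot is clear.

```bash
python3 -c "
from cell import *
print(finish_job())"
```

```text
the job is handed in; nothing more can be done
None
```

The dispatch tray is made up and handed in at about 46 s of the 96 s allowed. The red, yellow and dark-purple tubes went into their own cradles in that order. I then pressed the lever to its hard stop (34 N at the fingertips) and stood the raised vial in the white cup.

- **Tubes:** in the last side-camera depth readings the tube tops are at about 38 mm. That matches a 16 mm cap on an axis at 30 mm. All caps point away from the robot, and the bottom ends are within about 3 mm of target.
- **Vial and lever:** the vial stands upright with its top at 59 mm, as expected for a 48 mm vial on the cup floor. The lever is still down, and the gripper is clear of everything.
- **Lilac tube:** it still lies where it was.

**What disagreed:**
- **Fingertip height:** the closed fingertips sit about 30 mm above the reported TCP, not 8 mm ahead of it. Because of this my first grasp of the red tube closed on air and moved nothing. I corrected for it using the camera and light contact.
- **Red tube contact:** it met its cradle with about 20 N before I released it. The later placements were gentler.
- **Vial grip width:** the gripper read about 20.6 mm on the vial, against the stated 24 mm. The grip held, and I did not look into it further.

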